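# Take the squeeze-tab cap off the sound test chamber

## Robot

A 6-joint arm with a two-finger parallel gripper is mounted at the origin on the work surface. World frame = base frame: x ahead of the robot, y to its left, z up, the work surface at z = 0. Lengths are in mm, angles in rad, forces in N, time in s.
With the tool pointing down it reaches from about 275 to 750 mm from the base axis. Payload 10.2 kg.
Tool frame: the origin (TCP) lies at the very end of the fingers, on their centre line; the grasp point (between the pads) lies 19 mm behind it; x points along the fingers, y is the direction in which the jaws open and shut, and the axes are right-handed (so a half turn about x gives the same grasp; the last joint's range is limited). The gripper opens to 88 mm and grips with 3 to 60 N. Pads are 18 mm wide; open, the fingers measure 123 mm over their backs; the gripper's body (75 mm by 187 mm) begins 45 mm behind the grasp point.
Start: joints at [-0.223, 0.313, 1.498, -0, 1.331, -0.223], TCP at [525.006, -0.013, 205.92] pointing down, gripper open.
Joint ranges: [-2.94, 2.94], [-0.97, 2.17], [0.19, 2.56], [-1.23, 4.37], [0.02, 3.11], [-2.88, 2.88]. Speed limits (rad/s): [2.39, 2.39, 3.01, 3.14, 3.14, 3.14].

## Interface

Orientations are given as a unit quaternion [x, y, z, w].
In Python, from cell import ctrl gives the robot as it stands.
- The arm moves only by the tool arm_command, never from a script. Its argument "series" is a list of rows, each an object of numbers: "tx", "ty", "tz": the shift along the world's x, y, z in m; "ax", "ay", "az": the turn, a rotation vector about the world's x, y, z in degrees; "claw": the closure, from 0 (fully open) to 1 (shut). A call has exactly 8 rows; each row shifts and turns the commanded pose from where the row before left it; what a row does not reach is not made up. A row lasts 1/10 s, in which the tool goes at most 50 mm and 8.59 degrees, less where a joint would pass 70% of its speed; a pose out of reach is approached as far as the arm can. A call is refused whole if a number of a shift passes 0.05 or a number of a turn 8.59, either way. A call with a gripper value outside its range is refused whole. The fingers move at their own pace and stop on an object; the grip force is fixed at half the most. Time passes only in rows, so rows that do not move let the fingers close, or fill a call up. It gives the time, the measured TCP pose, the force and the opening at its end, in the units of the state.
- ctrl.get_state(): the state, without advancing time (a new reading comes with each control period).
- ctrl.camera(name): name is "scene" or "side" or "wrist"; returns a dict with "image" (400x640x3 uint8, red, green, blue), "z_map" (400x640 float32, mm along the optical axis (not along the pixel's ray), 0 where there is no reading), "K" (3x3 intrinsics, pixels), "dist" ([k1, k2, p1, p2, k3] as OpenCV has them; the pictures are not rectified), "R" (3x3) and "t" (3): a world point X has camera coordinates R X + t; the wrist camera has in their place "mount" (4x4, takes a point from camera to tool coordinates, whose origin is the TCP and whose axes are the tool frame's). Camera axes: x right, y down, z forward; pixel columns grow to the right and rows downward; lengths in mm; the calibration is good to about 2 mm. A picture is of the moment at which its call begins: read the wrist's pose just before it.
- ctrl.close_job(): hands the job in, once; it reports no verdict.
The state is a dict: "time": time; "qpos": joint angles; "dq": joint speeds; "joint_torque": joint torques, N m; "tool_pos": TCP position; "tcp_rot": TCP orientation; "contact_force": force on the tool from outside, world axes, zero at the start; "wrist_torque": the same for the moment, N m; "grip_width": finger opening in mm.
Only numpy, scipy, OpenCV 4.12 (cv2) and the standard library are available. Lean on these libraries where they do the work, as an engineer would, in place of code of your own. Each camera call takes 0.05 s, during which the arm holds its last target.

## Task

To open the small sound test chamber, squeeze the two side tabs of its black cap together, keep them squeezed while you turn the cap anticlockwise (seen from above) until you feel it meet its stop, then lift it straight off, forcing it neither against the stop nor upwards while it is still held. Set it down gently, upright, in the empty tray and leave the other things on the desk where they are.

Things in the scene. Friction and masses are not known exactly. Their poses are not given: they have to be found in the camera images.
- chamber: Small sound test chamber, a grey box 190 x 190 x 90 mm that cannot move; origin at the centre of its underside on the desk, z up. The port is on its top.
- port (a point): Centre of the round port, at the chamber's flat top (90 mm over the desk), same axes as the chamber. An aluminium ring stands round it: outer radius 58, inner radius 50, 14 mm high, with notches 17 mm wide at +y and -y for the cap's bolts. Inside it a ledge, inner radius 42, 6 mm high. Two steel hooks on the ring reach in to radius 43, tops 17 mm over the chamber's top: keep fingertips above that.
- cap: Loose black cap, 0.15 to 0.25 kg, with tabs and bolts; origin at the centre of its underside, which lies on the chamber's top, centred in the port. A disc of radius 40, 7 mm thick; ears at +x and -x reach radius 48, under the hooks. On it a block 26 (x) by 24 mm (y), top 54 mm up. Upright grey tabs at +y and -y, 24 mm wide, 5 mm thick, 14 to 54 mm up, 52 mm over their outer faces.
- cap_center (a point): Centre of the cap, 27 mm above its underside, same axes. When both bolts are drawn it turns anticlockwise from above (yaw grows). Somewhere 30 to 68 degrees from the start, different each time, its ears meet rubber stops, which yield 3 degrees to 0.25 N m and then are solid; from 5 degrees before first touch onwards it lifts. Short of that the hooks hold it after 2 mm. Ease off before lifting.
- tab_a (a joint): How far the +y tab is pressed in, m: 0 = out, 0.009 = fully in against the block (34 mm over both tabs). Spring: 3 N to start, 9.5 N at the end, so a 12 to 20 N grip holds both in. Each tab carries a flat steel bolt, 10 mm wide, top 12 mm above the cap's underside, reaching to radius 55 into a notch, so the cap cannot turn; pressing the tab in over 6 mm draws the bolt clear.
- tab_b (a joint): The same for the -y tab. If the fingers close off-centre, one tab goes in less than the other and its bolt may stay in its notch. Let go, the tabs spring out again.
- tray: Empty white open tray on the desk, 180 x 180 mm outside, 28 mm high, walls and floor 5 mm thick, fixed; origin at the centre of its underside. The cap stands free anywhere on its floor (bolts let out span 110 mm).
- mouse: Bystander: black computer mouse, 105 x 60 x 30 mm, origin under its centre.
- tripod: Bystander: small camera on a three-legged desk stand, 165 mm high, feet on a 62 mm radius, origin on the desk under its centre.
- cup: Bystander: white mug, radius 35 mm, 85 mm high, origin under its centre.
- jar: Bystander: small jar, radius 28 mm, 70 mm high, origin under its centre.
There are look-alikes about, which are no part of the job. Leave any blue look-alike of the cap alone.

How it is judged (in metres and radians):
On the way, in this order (a step that is already met when the one before it is completed fails the run):
1. both tabs are squeezed in (more than 5 mm each) by the fingers while the cap sits in its port (value of joint each of tab_a, tab_b above 0.005 m and contact force between the fingers and cap above 1 N and z of cap_center in the frame of chamber below 0.124 m and horizontal distance between cap_center and port below 0.008 m), for 0.1 s.
2. the cap is turned at least 20 degrees in its port (angle between the x axis of cap and the x axis of chamber, either way round above 0.349 rad and z of cap_center in the frame of chamber below 0.124 m and horizontal distance between cap_center and port below 0.008 m), for 0.1 s.
3. the cap is lifted clear of the port ring, upright (z of cap_center in the frame of chamber above 0.145 m and angle between cap's own z axis and vertical below 0.35 rad), for 0.1 s.
At the end, for the whole second after the job is handed in: The cap stands upright (within 6 degrees) on the tray's floor (underside within 4 mm of it), its centre within 50 mm of the tray's centre along both sides of the tray, let go and at rest (z of cap in the frame of tray between 0.003 and 0.009 m and x of cap in the frame of tray between -0.05 and 0.05 m and y of cap in the frame of tray between -0.05 and 0.05 m and angle between cap's own z axis and vertical below 0.1 rad and linear speed of cap below 0.02 m/s and contact force between the fingers and cap below 0.1 N); the robot touches nothing.
It fails at once if the cap is forced against the chamber, its hooks or stops with more than 20 N (contact force between cap and chamber above 20 N).
It fails at once if the cap is dropped or pressed into the tray with more than 30 N (contact force between cap and tray above 30 N).
It fails at once if the mouse, camera stand, mug or jar is moved by more than 20 mm (distance of any of mouse, tripod, cup, jar from where it was at the start of the episode above 0.02 m).
It also fails if it takes over 67 s, if anything falls off the work surface, if the arm or the gripper's body presses on something with over 40 N, if the wrist force passes 120 N, or if a joint passes its speed limit or range.

## Working session

There is one attempt and no reset: what is moved stays moved. The work goes in short steps, Python scripts to look and compute and a tool call to move; the robot and the scene stay as the last step left them, time stands still between calls to the robot, and variables do not carry over. Pictures are saved under pics/ and viewed, and the job is handed in when it is done.

Besides the shell and the picture viewer there is one more tool, called after "Request:" as name(argument=value, ...), one argument or row to a line, values as JSON. arm_command: Moves the arm, as the interface text tells. Its arguments: {"type":"object","properties":{"series":{"type":"array","items":{"type":"object","properties":{"tx":{"type":"number"},"ty":{"type":"number"},"tz":{"type":"number"},"ax":{"type":"number"},"ay":{"type":"number"},"az":{"type":"number"},"claw":{"type":"number"}}}}},"required":["series"]}

```bash
mkdir -p pics
cat > h.py <<'E'
import numpy as np,cv2
from cell import ctrl
def snap(name,fn):
    s=ctrl.get_state(); c=ctrl.camera(name); cv2.imwrite('pics/'+fn+'.png',c['image'][:,:,::-1]); 
    np.savez('pics/'+fn+'.npz',pos=s['tool_pos'],rot=s['tcp_rot'],**c); return s,c
E
python3 - <<'E'
from h import *
for n in ['scene','side','wrist']:
    s,c=snap(n,n+'0'); print(n,c['K'].tolist(),c['dist'],c.get('R'),c.get('t'),c.get('mount'))
print(s)
E
```

```text
scene [[424.45407414940183, 0.0, 324.5342417942442], [0.0, 424.45407414940183, 204.1158147609876], [0.0, 0.0, 1.0]] [-0.05336975  0.          0.          0.          0.        ] [[-0.00464709  0.99990911 -0.01265637]
 [ 0.82828241 -0.00324258 -0.56030147]
 [-0.56029158 -0.01308682 -0.82819205]] [-109.09060438 -436.01319881 1644.47844634] None
side [[417.4665024362125, 0.0, 316.75901897555735], [0.0, 417.4665024362125, 194.1545680253448], [0.0, 0.0, 1.0]] [-0.01205097  0.          0.          0.          0.        ] [[ 0.99959509 -0.02787867 -0.00569468]
 [-0.02125504 -0.59852206 -0.8008243 ]
 [ 0.01891753  0.80062108 -0.59887228]] [-578.57501086  160.41092462 1115.70008151] None
wrist [[360.2031065746087, 0.0, 318.6779539836399], [0.0, 360.2031065746087, 201.22964181699018], [0.0, 0.0, 1.0]] [0.02240678 0.         0.         0.         0.        ] None None [[-1.54181286e-03 -2.83852467e-01  9.58866727e-01 -1.79846013e+02]
 [ 9.99998576e-01  2.20820101e-04  1.67332013e-03 -2.71684929e-01]
 [-6.86713093e-04  9.58867941e-01  2.83851722e-01 -7.32991874e+01]
 [ 0.00000000e+00  0.00000000e+00  0.00000000e+00  1.00000000e+00]]
{'time': 0.1, 'qpos': array([-2.23426327e-01,  3.13383024e-01,  1.49836833e+00,  2.45511077e-05,
        1.33099707e+00, -2.23420620e-01]), 'dq': array([ 0.00076981, -0.00147875, -0.00307286, -0.0013234 ,  0.00074932,
        0.00087418]), 'joint_torque': array([ 3.19868399e-03, -4.02814186e+01, -2.52645475e+01,  6.95334817e-02,
        3.42543027e-02, -5.51177254e-05]), 'tool_pos': array([5.24740733e+02, 3.97874221e-02, 2.05421243e+02]), 'tcp_rot': array([ 0.4997922 ,  0.5003473 , -0.50021341,  0.49964675]), 'contact_force': array([-0.46805443,  1.21967375,  0.64725905]), 'wrist_torque': array([-0.04311703,  0.03742835,  0.00201471]), 'grip_width': 88.2624176526871}
```

View pics/scene0.png

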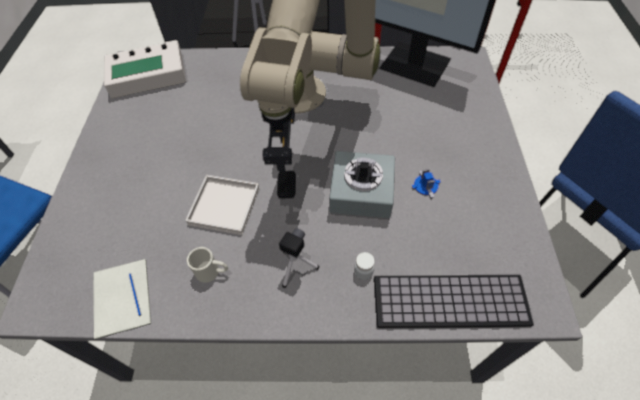

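View pics/side0.png

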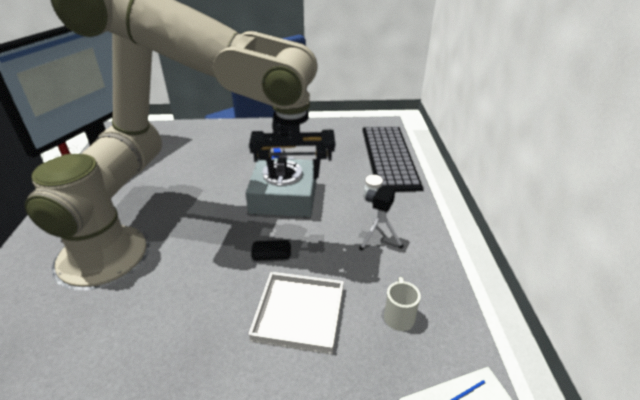

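View pics/wrist0.png

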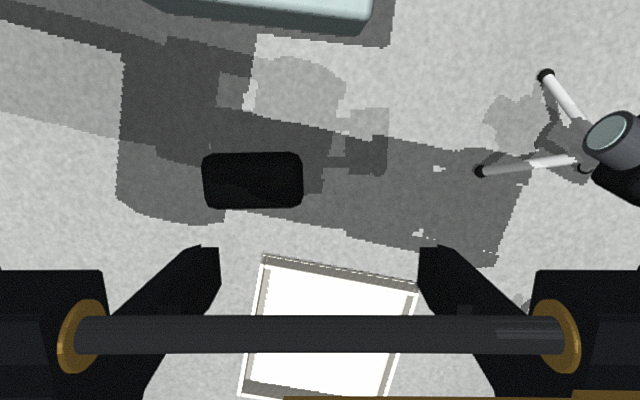

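The scene picture shows a black cap in the grey chamber's ring at (364,172) and a blue look-alike on the desk at (427,183). The job means the black cap in the port. The tray is at (223,204), the mouse at (286,184), the camera stand at (293,255), the mug at (202,264) and the jar at (364,263). Next I measure the chamber and tray and check a crop of the cap.

```bash
cat >> h.py <<'E'
def world(c,Rt=None):
    K,d=c['K'],c['dist']; z=c['z_map']; h,w=z.shape
    u,v=np.meshgrid(np.arange(w),np.arange(h))
    p=cv2.undistortPoints(np.stack([u,v],-1).reshape(-1,1,2).astype(np.float64),K,d).reshape(h,w,2)
    P=np.dstack([p[...,0]*z,p[...,1]*z,z])
    if 'R' in c: W=(P-c['t'])@c['R']
    else:
        from scipy.spatial.transform import Rotation as Ro
        m=c['mount']; W=(P@m[:3,:3].T+m[:3,3])@Ro.from_quat(c['rot']).as_matrix().T+c['pos']
    W[z==0]=np.nan; return W
def rect(m,W):
    pts=W[m][:,:2].astype(np.float32); return cv2.minAreaRect(pts)
E
python3 - <<'E'
from h import *
for n in ['scene0','side0']:
    c=dict(np.load(f'pics/{n}.npz')); W=world(c); im=c['image'].astype(int)
    X,Y,Z=W[...,0],W[...,1],W[...,2]
    print(n,'desk z',np.nanmedian(Z[(X>300)&(X<700)&(abs(Y)<400)&(abs(Z)<15)]))
    m=(Z>84)&(Z<97)&(X>250)&(X<700)&(Y>50)&(Y<420)
    m=cv2.morphologyEx(m.astype(np.uint8),cv2.MORPH_OPEN,np.ones((3,3)))>0
    print('chamber',m.sum(),rect(m,W),np.median(W[m],0))
    m=(Z>-8)&(Z<40)&(im.min(-1)>170)&(X>250)&(X<750)&(Y<-50)&(Y>-400)
    nl,lab,st,ce=cv2.connectedComponentsWithStats(m.astype(np.uint8))
    for i in np.argsort(-st[1:,4])[:2]+1: print('tray',st[i],rect(lab==i,W))
c=dict(np.load('pics/scene0.npz'));cv2.imwrite('pics/crop0.png',cv2.resize(c['image'][140:230,310:460,::-1],None,fx=5,fy=5,interpolation=cv2.INTER_CUBIC))
c=dict(np.load('pics/side0.npz'));cv2.imwrite('pics/crop1.png',cv2.resize(c['image'][120:230,220:350,::-1],None,fx=5,fy=5,interpolation=cv2.INTER_CUBIC))
E
```

```text
scene0 desk z -0.7279159756193363
chamber 2023 ((483.025634765625, 229.86251831054688), (188.97796630859375, 191.89329528808594), 83.43183135986328) [510.41563169 223.6539635   88.83809325]
tray [ 189  182   69   48 2140] ((525.1397094726562, -205.563232421875), (176.57957458496094, 199.56175231933594), 79.1189956665039)
tray [186 177  20  44  75] ((508.629638671875, -301.140380859375), (22.14993667602539, 185.47418212890625), 78.47998046875)
side0 desk z -1.2311679301039706
chamber 1478 ((480.797607421875, 228.51287841796875), (190.5596160888672, 188.2950897216797), 84.11581420898438) [495.70946259 186.7174027   87.99593202]
tray [ 234  266  117   82 5306] ((514.1842651367188, -182.52659606933594), (224.77734375, 256.33343505859375), 78.3580551147461)
tray [ 199  345  134   54 3270] ((468.6417236328125, -344.09912109375), (111.66426086425781, 263.9478454589844), 89.96031188964844)
```

View pics/crop0.png

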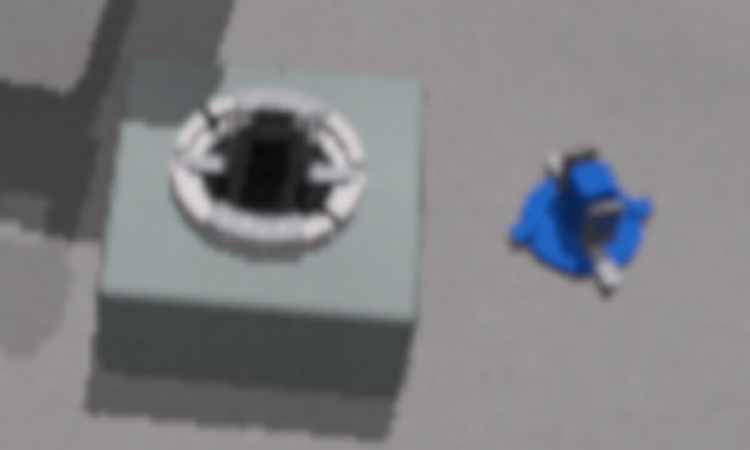

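View pics/crop1.png

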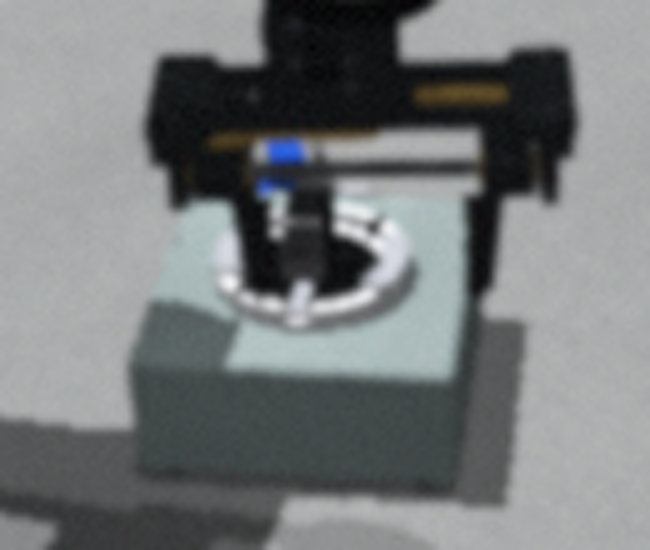

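The crops confirm that the black cap with grey tabs sits in the chamber's ring; the blue one stands loose beside it and stays untouched. I estimate the port centre roughly, then move above it for a wrist view.

Run:
```python
from h import *
for n in ['scene0','side0']:
    c=dict(np.load(f'pics/{n}.npz')); W=world(c); im=c['image'].astype(int)
    X,Y,Z=W[...,0],W[...,1],W[...,2]
    m=(Z>98)&(Z<110)&(im.min(-1)>150)&(X>350)&(X<620)&(Y>120)&(Y<340)
    p=W[m][:,:2]; A=np.c_[2*p,np.ones(len(p))]; s=np.linalg.lstsq(A,(p**2).sum(1),rcond=None)[0]
    print(n,m.sum(),s[:2],np.sqrt(s[2]+s[0]**2+s[1]**2), p.min(0),p.max(0))
    m=(Z>130)&(Z<150)&(im.max(-1)<110)&(X>400)&(X<560)&(Y>170)&(Y<290)
    print('captop',m.sum(),np.median(W[m],0) if m.any() else 0)
```

```text
scene0 308 [481.74273771 230.32967409] 51.90649684528966 [425.01211708 171.55921974] [538.65998295 287.51669642]
captop 87 [490.07292796 229.58106611 141.12767975]
side0 204 [480.57677864 229.45286834] 52.09710012776141 [422.51755651 170.57932966] [538.74917478 285.90082702]
captop 105 [481.75364337 221.73594421 139.97540206]
```

Request:
arm_command(
  series=[
    {"tx":-0.0027,"ty":0.0143,"tz":0.003,"az":-6,"claw":0},
    {"tx":-0.0027,"ty":0.0143,"tz":0.003,"az":-6,"claw":0},
    {"tx":-0.0027,"ty":0.0143,"tz":0.003,"az":-6,"claw":0},
    {"tx":-0.0027,"ty":0.0143,"tz":0.003,"az":-6,"claw":0},
    {"tx":-0.0027,"ty":0.0143,"tz":0.003,"az":-6,"claw":0},
    {"tx":-0.0027,"ty":0.0143,"tz":0.003,"az":-6,"claw":0},
    {"tx":-0.0027,"ty":0.0143,"tz":0.003,"az":-6,"claw":0},
    {"tx":-0.0027,"ty":0.0143,"tz":0.003,"az":-6,"claw":0},
  ],
)

```text
schema error: expected keys tx, ty, tz, ax, ay, az, claw
```

Request:
arm_command(
  series=[
    {"tx":-0.0027,"ty":0.0143,"tz":0.003,"az":-6,"claw":0},
    {"tx":-0.0027,"ty":0.0143,"tz":0.003,"az":-6,"claw":0},
    {"tx":-0.0027,"ty":0.0143,"tz":0.003,"az":-6,"claw":0},
    {"tx":-0.0027,"ty":0.0143,"tz":0.003,"az":-6,"claw":0},
    {"tx":-0.0027,"ty":0.0143,"tz":0.003,"az":-6,"claw":0},
    {"tx":-0.0027,"ty":0.0143,"tz":0.003,"az":-6,"claw":0},
    {"tx":-0.0027,"ty":0.0143,"tz":0.003,"az":-6,"claw":0},
    {"tx":-0.0027,"ty":0.0143,"tz":0.003,"az":-6,"claw":0},
  ],
)

```text
schema error: expected keys tx, ty, tz, ax, ay, az, claw
```

Request:
arm_command(
  series=[
    {},
    {},
    {},
    {},
    {},
    {},
    {},
    {},
  ],
)

```text
schema error: expected keys tx, ty, tz, ax, ay, az, claw
```

Run:
```python
from h import *
from scipy.spatial.transform import Rotation as Ro
s,c=snap('wrist','w1'); print(s, Ro.from_quat(s['tcp_rot']).as_matrix().round(4))
```

```text
{'time': 0.15, 'qpos': array([-2.23419048e-01,  3.13333099e-01,  1.49818209e+00, -1.64949677e-05,
        1.33098621e+00, -2.23394121e-01]), 'dq': array([ 0.00121318, -0.00065392, -0.00360168,  0.00121299, -0.00066255,
        0.00062715]), 'joint_torque': array([ 1.56247002e-03, -4.02303922e+01, -2.52316958e+01,  6.93405792e-02,
        3.44249513e-02, -9.17278635e-05]), 'tool_pos': array([5.24816095e+02, 1.50073718e-02, 2.05516897e+02]), 'tcp_rot': array([ 0.4998292 ,  0.50026355, -0.5001812 ,  0.49972584]), 'contact_force': array([-0.32355749,  0.57921996,  0.31108894]), 'wrist_torque': array([-0.03017194,  0.00191937,  0.02578099]), 'grip_width': 88.18453684102377} [[-9.e-04  1.e+00 -0.e+00]
 [ 2.e-04 -0.e+00 -1.e+00]
 [-1.e+00 -9.e-04 -2.e-04]]
```

View pics/w1.png

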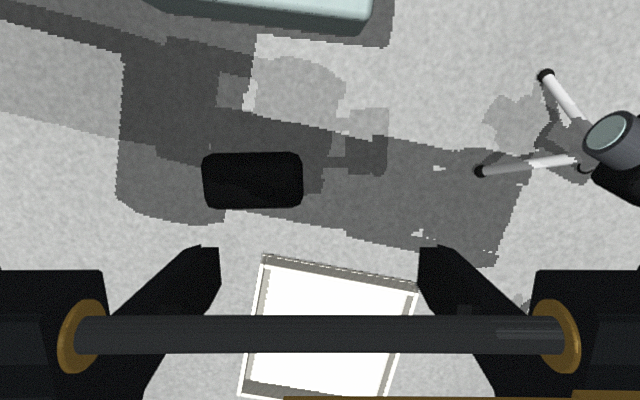

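All keys are needed.

Request:
arm_command(
  series=[
    {"tx":-0.0027,"ty":0.0143,"tz":0.003,"ax":0,"ay":0,"az":-6,"claw":0},
    {"tx":-0.0027,"ty":0.0143,"tz":0.003,"ax":0,"ay":0,"az":-6,"claw":0},
    {"tx":-0.0027,"ty":0.0143,"tz":0.003,"ax":0,"ay":0,"az":-6,"claw":0},
    {"tx":-0.0027,"ty":0.0143,"tz":0.003,"ax":0,"ay":0,"az":-6,"claw":0},
    {"tx":-0.0027,"ty":0.0143,"tz":0.003,"ax":0,"ay":0,"az":-6,"claw":0},
    {"tx":-0.0027,"ty":0.0143,"tz":0.003,"ax":0,"ay":0,"az":-6,"claw":0},
    {"tx":-0.0027,"ty":0.0143,"tz":0.003,"ax":0,"ay":0,"az":-6,"claw":0},
    {"tx":-0.0027,"ty":0.0143,"tz":0.003,"ax":0,"ay":0,"az":-6,"claw":0},
  ],
)

```text
time: 1.0
tool_pos: [503.2, 115.0, 229.9]
tcp_rot: [-0.661, -0.252, 0.661, -0.252]
contact_force: [0.4, 0.4, 0.8]
grip_width: 88.4
```

Request:
arm_command(
  series=[
    {"tx":-0.0027,"ty":0.0143,"tz":0.003,"ax":0,"ay":0,"az":-6,"claw":0},
    {"tx":-0.0027,"ty":0.0143,"tz":0.003,"ax":0,"ay":0,"az":-6,"claw":0},
    {"tx":-0.0027,"ty":0.0143,"tz":0.003,"ax":0,"ay":0,"az":-6,"claw":0},
    {"tx":-0.0027,"ty":0.0143,"tz":0.003,"ax":0,"ay":0,"az":-6,"claw":0},
    {"tx":-0.0027,"ty":0.0143,"tz":0.003,"ax":0,"ay":0,"az":-6,"claw":0},
    {"tx":-0.0027,"ty":0.0143,"tz":0.003,"ax":0,"ay":0,"az":-6,"claw":0},
    {"tx":-0.0027,"ty":0.0143,"tz":0.003,"ax":0,"ay":0,"az":-6,"claw":0},
    {"tx":-0.0027,"ty":0.0143,"tz":0.003,"ax":0,"ay":0,"az":-6,"claw":0},
  ],
)

```text
time: 1.8
tool_pos: [481.6, 229.4, 253.9]
tcp_rot: [-0.706, 0.039, 0.706, 0.038]
contact_force: [0.6, 0.3, -0.7]
grip_width: 88.1
```

Request:
arm_command(
  series=[
    {"tx":0,"ty":0,"tz":0,"ax":0,"ay":0,"az":0,"claw":0},
    {"tx":0,"ty":0,"tz":0,"ax":0,"ay":0,"az":0,"claw":0},
    {"tx":0,"ty":0,"tz":0,"ax":0,"ay":0,"az":0,"claw":0},
    {"tx":0,"ty":0,"tz":0,"ax":0,"ay":0,"az":0,"claw":0},
    {"tx":0,"ty":0,"tz":0,"ax":0,"ay":0,"az":0,"claw":0},
    {"tx":0,"ty":0,"tz":0,"ax":0,"ay":0,"az":0,"claw":0},
    {"tx":0,"ty":0,"tz":0,"ax":0,"ay":0,"az":0,"claw":0},
    {"tx":0,"ty":0,"tz":0,"ax":0,"ay":0,"az":0,"claw":0},
  ],
)

```text
time: 2.6
tool_pos: [481.8, 228.7, 253.9]
tcp_rot: [0.706, -0.037, -0.706, -0.037]
contact_force: [-0.2, -0.3, -0.6]
grip_width: 88.3
```

Run:
```python
from h import *
from scipy.spatial.transform import Rotation as Ro
s,c=snap('wrist','w2'); print(s, Ro.from_quat(s['tcp_rot']).as_matrix().round(4))
```

```text
{'time': 2.6, 'qpos': array([ 2.23428275e-01,  3.01766018e-01,  1.38768968e+00, -4.81301947e-05,
        1.45210121e+00,  1.89888934e+00]), 'dq': array([ 6.50728624e-04,  1.63215219e-03, -7.47020497e-04,  8.03183406e-04,
        6.43177994e-05,  6.68704236e-04]), 'joint_torque': array([-4.20331873e-02, -4.06887031e+01, -2.62341356e+01, -1.18011303e-02,
       -7.76757812e-02, -3.33449178e-03]), 'tool_pos': array([481.83723902, 228.73471006, 253.91121777]), 'tcp_rot': array([ 0.7061556 , -0.03699849, -0.70612208, -0.03697285]), 'contact_force': array([-0.24397089, -0.2672032 , -0.59057822]), 'wrist_torque': array([ 0.07934576,  0.11212795, -0.01016388]), 'grip_width': 88.26874141517048} [[ 0.     -0.1045 -0.9945]
 [-0.     -0.9945  0.1045]
 [-1.      0.     -0.    ]]
```

View pics/w2.png

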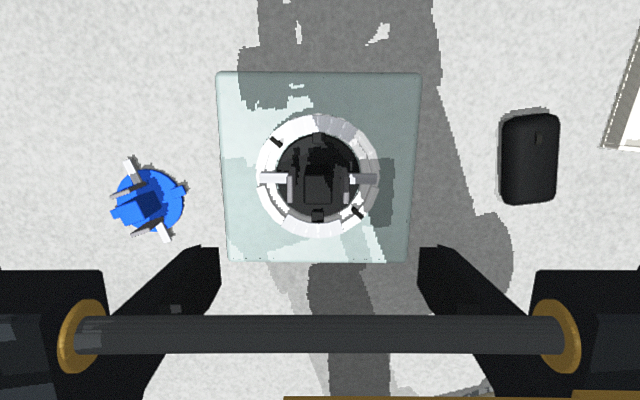

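The wrist view shows the cap in its port at (318,178): bolts at (273,179) and (362,178), hooks top and bottom at (317,137) and (317,214), dark stops at (277,140) and (358,212). The blue look-alike is at (150,200). Now precise centre and yaw.

```bash
cat >> h.py <<'E'
def ray(c,uv,z):
    "pixels -> world on plane z"
    from scipy.spatial.transform import Rotation as Ro
    p=cv2.undistortPoints(np.array(uv,np.float64).reshape(-1,1,2),c['K'],c['dist']).reshape(-1,2)
    d=np.c_[p,np.ones(len(p))]
    if 'R' in c: o=-c['R'].T@c['t']; D=d@c['R']
    else:
        M=Ro.from_quat(c['rot']).as_matrix(); m=c['mount']
        o=M@m[:3,3]+c['pos']; D=d@m[:3,:3].T@M.T
    return o+D*((z-o[2])/D[:,2])[:,None]
E
python3 - <<'E'
from h import *
c=dict(np.load('pics/w2.npz')); W=world(c); X,Y,Z=W[...,0],W[...,1],W[...,2]
near=(abs(X-481)<130)&(abs(Y-229)<130)
m=near&(Z>86)&(Z<94); print('top z',np.median(Z[m]),cv2.minAreaRect(W[near&(Z>84)][:,:2].astype(np.float32)))
# ring outer contour
m=((Z>99)&(np.hypot(X-481,Y-229)<75)).astype(np.uint8)
k=cv2.findContours(m,0,cv2.CHAIN_APPROX_NONE)[0]; k=max(k,key=cv2.contourArea)
P=ray(c,k.reshape(-1,2),104); p=P[:,:2]; s=np.linalg.lstsq(np.c_[2*p,np.ones(len(p))],(p**2).sum(1),rcond=None)[0]
print('ring',s[:2],np.sqrt(s[2]+s[:2]@s[:2]))
m=(Z>138)&(Z<150)&(np.hypot(X-481,Y-229)<45); print('cap top',m.sum(),np.median(Z[m]),cv2.minAreaRect(W[m][:,:2].astype(np.float32)))
v,u=np.where(m);print(u.min(),u.max(),v.min(),v.max())
crop=c['image'][100:250,220:420,::-1]
cv2.imwrite('pics/w2c.png',cv2.resize(crop,None,fx=4,fy=4,interpolation=cv2.INTER_CUBIC))
E
```

```text
top z 90.92981971958915 ((481.0870666503906, 229.95269775390625), (190.48504638671875, 189.0629119873047), 83.46894836425781)
ring [303.0609558  250.94637486] 207.66051423618507
cap top 1279 144.782644873632 ((480.05084228515625, 230.1881561279297), (53.50777816772461, 26.330211639404297), 85.3416976928711)
286 349 173 204
```

View pics/w2c.png

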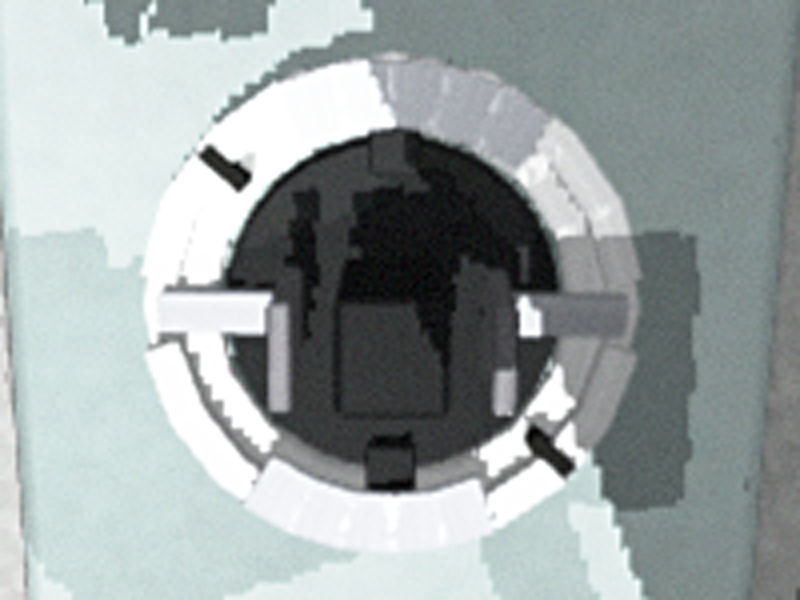

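Run:
```python
from h import *
c=dict(np.load('pics/w2.npz'))
f=lambda x,y:(220+(x+.5)/4-.5,100+(y+.5)/4-.5)
for n,q,z in [('tabL outer top corners',[(270,302),(270,413)],144),('tabR outer',[(516,413),(516,370)],144),('block bottom',[(338,413),(445,413)],144),('block top',[(340,303)],144),
 ('bolts',[(160,313),(628,313)],102),('ring L,R,T,B',[(148,300),(638,300),(395,58),(395,550)],104),('marks',[(225,167),(550,450)],104)]:
    print(n,ray(c,[f(*a) for a in q],z)[:,:2].round(1).tolist())
```

```text
tabL outer top corners [[494.5, 253.5], [470.9, 256.6]]
tabR outer [[465.5, 205.2], [474.8, 204.5]]
block bottom [[469.4, 242.4], [467.1, 220.0]]
block top [[492.8, 239.3]]
bolts [[485.8, 284.3], [474.4, 174.7]]
ring L,R,T,B [[489.6, 286.2], [477.7, 172.5], [538.2, 223.2], [421.3, 235.4]]
marks [[518.3, 264.1], [443.1, 195.6]]
```

Cap centre ≈ (480.3, 229.6) and yaw ≈ −5.9°, so the jaw direction is already right. Descend.

Request:
arm_command(
  series=[
    {"tx":-0.0015,"ty":0.0008,"tz":-0.015,"ax":0,"ay":0,"az":0,"claw":0},
    {"tx":0,"ty":0,"tz":-0.02,"ax":0,"ay":0,"az":0,"claw":0},
    {"tx":0,"ty":0,"tz":-0.02,"ax":0,"ay":0,"az":0,"claw":0},
    {"tx":0,"ty":0,"tz":-0.02,"ax":0,"ay":0,"az":0,"claw":0},
    {"tx":0,"ty":0,"tz":-0.02,"ax":0,"ay":0,"az":0,"claw":0},
    {"tx":0,"ty":0,"tz":-0.02,"ax":0,"ay":0,"az":0,"claw":0},
    {"tx":0,"ty":0,"tz":-0.015,"ax":0,"ay":0,"az":0,"claw":0},
    {"tx":0,"ty":0,"tz":-0.011,"ax":0,"ay":0,"az":0,"claw":0},
  ],
)

```text
time: 3.45
tool_pos: [480.0, 229.5, 111.9]
tcp_rot: [-0.706, 0.037, 0.706, 0.037]
contact_force: [-0.6, 1.1, -0.6]
grip_width: 88.2
```

Run:
```python
from h import *
s,c=snap('wrist','w3'); print(s['tool_pos'],s['contact_force'],s['wrist_torque'],s['qpos'])
cv2.imwrite('pics/w3c.png',cv2.resize(c['image'][100:360,160:480,::-1],None,fx=2.3,fy=2.3))
```

```text
[480.0443383  229.53435878 111.93303723] [-0.56753509  1.11258951 -0.63033427] [ 0.08219598  0.07906622 -0.0394008 ] [ 2.25687797e-01  4.20868837e-01  1.60367393e+00 -3.68733480e-05
  1.11798145e+00  1.90107240e+00]
```

View pics/w3c.png

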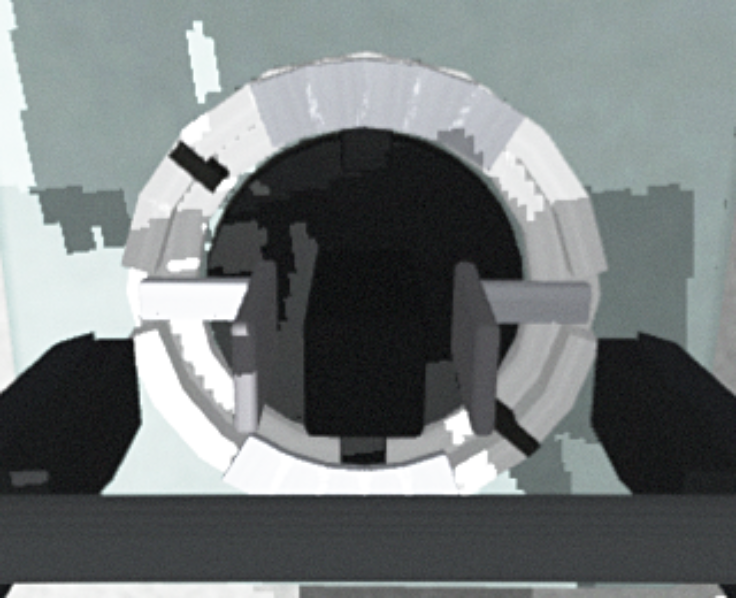

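The cap is centred between the fingers: tabs at 235 and 495, fingers at 140 and 593 in the crop. Close.

Request:
arm_command(
  series=[
    {"tx":0,"ty":0,"tz":0,"ax":0,"ay":0,"az":0,"claw":0.35},
    {"tx":0,"ty":0,"tz":0,"ax":0,"ay":0,"az":0,"claw":0.4},
    {"tx":0,"ty":0,"tz":0,"ax":0,"ay":0,"az":0,"claw":0.45},
    {"tx":0,"ty":0,"tz":0,"ax":0,"ay":0,"az":0,"claw":0.5},
    {"tx":0,"ty":0,"tz":0,"ax":0,"ay":0,"az":0,"claw":0.55},
    {"tx":0,"ty":0,"tz":0,"ax":0,"ay":0,"az":0,"claw":0.6},
    {"tx":0,"ty":0,"tz":0,"ax":0,"ay":0,"az":0,"claw":0.7},
    {"tx":0,"ty":0,"tz":0,"ax":0,"ay":0,"az":0,"claw":1},
  ],
)

```text
time: 4.3
tool_pos: [480.3, 229.6, 112.9]
tcp_rot: [0.706, -0.037, -0.706, -0.037]
contact_force: [0.3, 0.6, 0.0]
grip_width: 26.4
```

Request:
arm_command(
  series=[
    {"tx":0,"ty":0,"tz":0,"ax":0,"ay":0,"az":0,"claw":1},
    {"tx":0,"ty":0,"tz":0,"ax":0,"ay":0,"az":0,"claw":1},
    {"tx":0,"ty":0,"tz":0,"ax":0,"ay":0,"az":0,"claw":1},
    {"tx":0,"ty":0,"tz":0,"ax":0,"ay":0,"az":0,"claw":1},
    {"tx":0,"ty":0,"tz":0,"ax":0,"ay":0,"az":0,"claw":1},
    {"tx":0,"ty":0,"tz":0,"ax":0,"ay":0,"az":0,"claw":1},
    {"tx":0,"ty":0,"tz":0,"ax":0,"ay":0,"az":0,"claw":1},
    {"tx":0,"ty":0,"tz":0,"ax":0,"ay":0,"az":0,"claw":1},
  ],
)

```text
time: 5.1
tool_pos: [480.3, 229.6, 112.9]
tcp_rot: [0.706, -0.037, -0.706, -0.037]
contact_force: [0.4, 0.3, 0.2]
grip_width: 0.3
```

Run:
```python
from h import *
s,c=snap('wrist','w4'); print(s['grip_width'],s['tool_pos'],s['contact_force'],s['wrist_torque'],s['qpos'])
cv2.imwrite('pics/w4c.png',cv2.resize(c['image'][100:360,160:480,::-1],None,fx=2.3,fy=2.3))
```

```text
0.26176531670480796 [480.3086439  229.6003298  112.93564378] [0.4239721  0.26621808 0.24568969] [0.06328118 0.09859951 0.04116535] [ 2.25680721e-01  4.19656282e-01  1.60257879e+00 -1.89208410e-06
  1.11930813e+00  1.90115612e+00]
```

View pics/w4c.png

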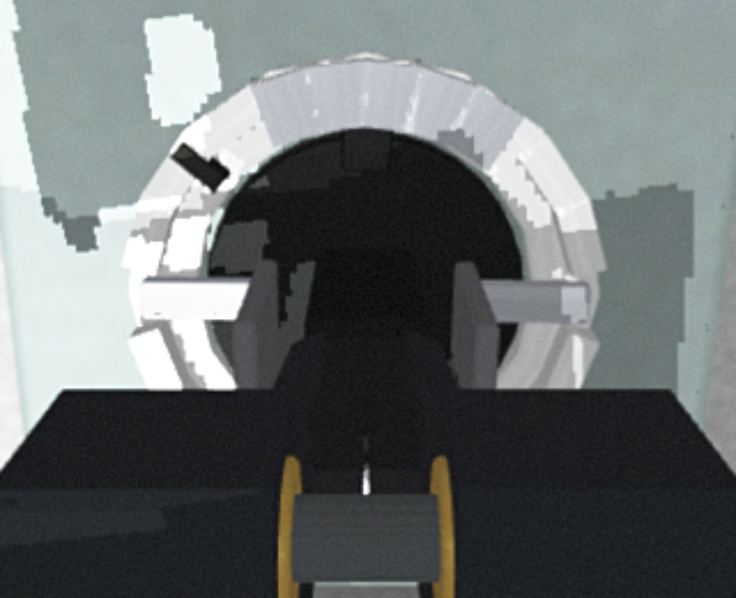

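The fingers closed to 0.3 mm without meeting the tabs. I look from outside to see why.

Run:
```python
from h import *
s,c=snap('side','s4'); cv2.imwrite('pics/s4c.png',cv2.resize(c['image'][90:230,210:360,::-1],None,fx=4.2,fy=4.2,interpolation=cv2.INTER_CUBIC))
s,c=snap('scene','sc4'); cv2.imwrite('pics/sc4c.png',cv2.resize(c['image'][90:230,300:450,::-1],None,fx=4.2,fy=4.2,interpolation=cv2.INTER_CUBIC))
```

```text
(no output)
```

View pics/s4c.png

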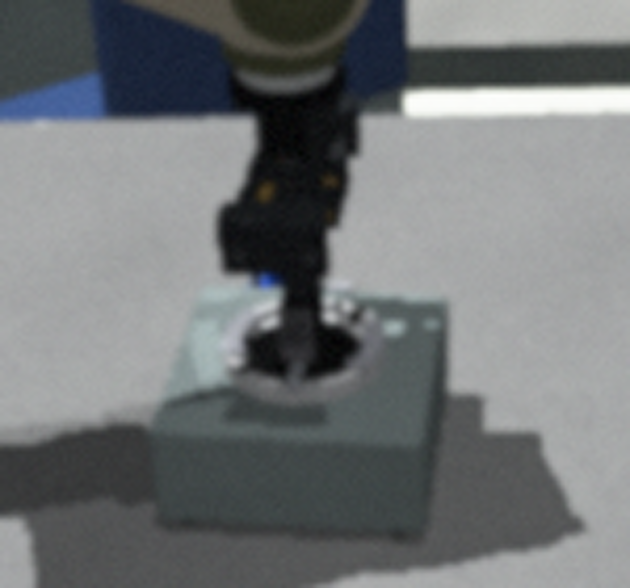

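View pics/sc4c.png

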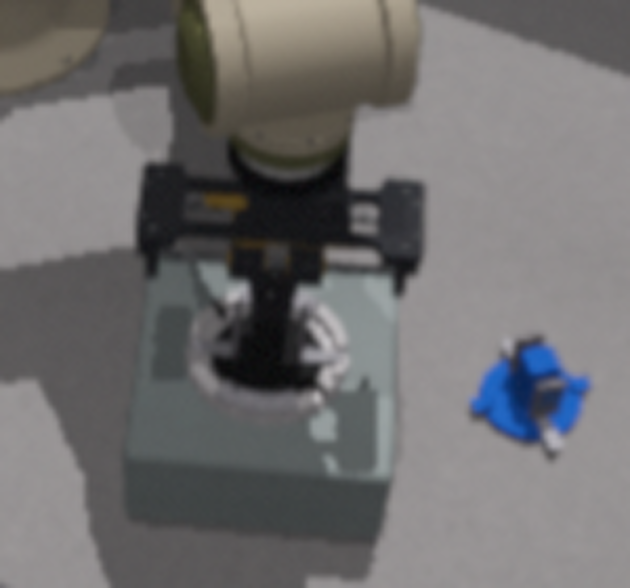

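Run:
```python
from h import *
for n in ['w3','w4']:
    c=dict(np.load(f'pics/{n}.npz')); W=world(c)
    print(n)
    for r in range(180,320,8): print(r,c['z_map'][r,319].round(0), W[r,319].round(0), W[r,300].round(0),W[r,280].round(0),W[r,200].round(0))
c=dict(np.load('pics/s4.npz')); W=world(c)
im=cv2.normalize(np.clip(W[...,2],0,300),None,0,255,cv2.NORM_MINMAX).astype(np.uint8)
c4=dict(np.load('pics/w4.npz'))['image'][:,:,::-1]
cv2.imwrite('pics/w4b.png',np.clip(cv2.resize(c4[180:320,220:420],None,fx=4,fy=4,interpolation=cv2.INTER_CUBIC).astype(float)*2.5,0,255))
```

```text
w3
180 199.0 [508. 227.  98.] [509. 237.  99.] [510. 248.  98.] [513. 294.  91.]
188 200.0 [503. 227.  98.] [504. 237.  98.] [506. 248.  98.] [509. 295.  91.]
196 202.0 [499. 227.  97.] [500. 238.  98.] [501. 249.  98.] [504. 296.  91.]
204 202.0 [494. 228.  99.] [495. 239.  98.] [496. 250.  98.] [499. 297.  90.]
212 195.0 [492. 228. 107.] [493. 238. 107.] [492. 250.  97.] [494. 298.  91.]
220 182.0 [492. 228. 120.] [494. 238. 121.] [487. 251.  98.] [489. 299.  91.]
228 171.0 [493. 228. 132.] [493. 237. 131.] [482. 252.  98.] [485. 300.  91.]
236 161.0 [492. 228. 141.] [493. 237. 140.] [477. 252.  98.] [480. 301.  91.]
244 158.0 [490. 228. 146.] [491. 237. 146.] [476. 251. 108.] [496. 280. 145.]
252 159.0 [486. 229. 145.] [487. 237. 145.] [472. 252. 108.] [494. 279. 151.]
260 162.0 [482. 229. 144.] [483. 238. 144.] [463. 254.  99.] [494. 276. 159.]
268 161.0 [479. 230. 145.] [479. 238. 144.] [457. 255.  99.] [493. 274. 165.]
276 162.0 [475. 230. 146.] [476. 239. 145.] [452. 256.  98.] [492. 273. 169.]
284 164.0 [471. 230. 145.] [471. 239. 145.] [446. 257.  97.] [488. 274. 168.]
292 2
[... 1190 characters left out ...]
3.] [490. 236. 166.] [493. 243. 171.] [459. 305.  92.]
276 154.0 [479. 230. 154.] [490. 236. 173.] [514. 235. 219.] [516. 253. 219.]
284 154.0 [476. 230. 155.] [490. 235. 180.] [514. 235. 223.] [517. 252. 223.]
292 154.0 [473. 230. 156.] [490. 235. 184.] [515. 234. 226.] [516. 251. 226.]
300 215.0 [436. 234. 103.] [490. 235. 189.] [514. 234. 229.] [517. 249. 230.]
308 211.0 [434. 234. 108.] [488. 235. 191.] [513. 234. 230.] [516. 249. 232.]
316 79.0 [507. 227. 224.] [507. 231. 224.] [512. 234. 231.] [516. 248. 234.]<stdin>:7: RuntimeWarning: invalid value encountered in cast
[ WARN:0@0.526] global loadsave.cpp:1063 imwrite_ Unsupported depth image for selected encoder is fallbacked to CV_8U.
```

View pics/w4b.png

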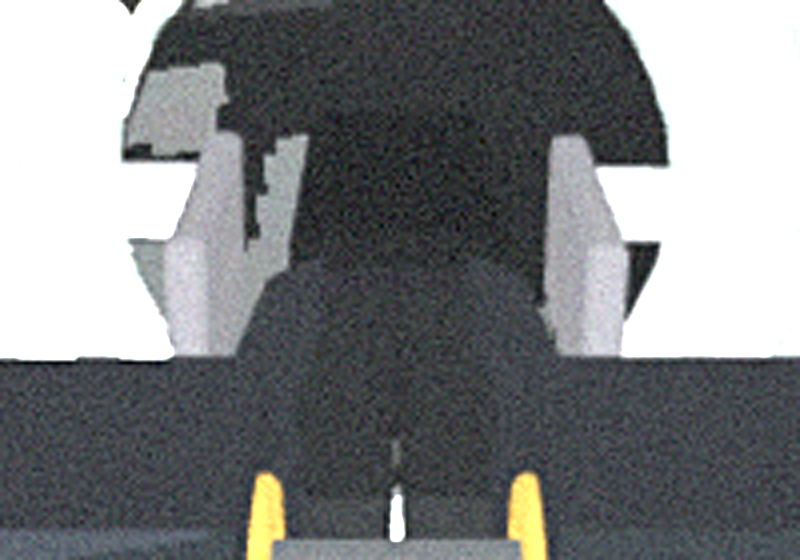

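The wrist depth shows the fingers' ends at about z = 148, right above the cap's block, although the reported TCP is z = 113. So the physical fingertips end some 32–38 mm short of the stated TCP. I measure that offset from pictures with the fingers open.

Run:
```python
from h import *
from scipy.spatial.transform import Rotation as Ro
for n in ['scene0','w1','w2','w3','w4']:
    c=dict(np.load(f'pics/{n}.npz'))
    if n=='scene0': continue
    W=world(c); M=Ro.from_quat(c['rot']).as_matrix(); T=(W-c['pos'])@M
    z=c['z_map']; 
    m=(T[...,0]>-60)&(T[...,0]<5)&(abs(T[...,2])<20)&(abs(T[...,1])<70)&(z>100)&(z<175)
    if n in('w3','w4'): m&=(W[...,2]>147)
    print(n,m.sum(), np.nanpercentile(T[m][:,0],[50,90,98,100]).round(1), 'z',np.percentile(T[m][:,2],[2,50,98]).round(1),'y',np.percentile(T[m][:,1],[2,98]).round(1))
    for r in range(240,262,3):
        q=np.where(m[r])[0]
        if len(q): print('  ',r,q.min(),q.max(),T[r,q[len(q)//4]].round(1))
```

```text
w1 4112 [-49.7 -37.7 -34.5 -32.5] z [-11.   -8.8   8.1] y [-56.9  56.9]
   246 193 445 [-35.7 -52.5 -10.4]
   249 184 454 [-36.7 -50.6  -9.5]
   252 181 457 [-39.4 -50.2  -9.3]
   255 177 461 [-42.6 -50.4  -9.4]
   258 174 464 [-45.4 -49.5  -9.4]
   261 171 467 [-48.5 -49.3  -9.6]
w2 4134 [-49.7 -37.6 -34.3 -32.5] z [-10.8  -8.6   8.2] y [-56.9  56.8]
   246 193 445 [-36.1 -52.5 -10.4]
   249 184 454 [-35.8 -51.   -8.9]
   252 181 457 [-40.2 -50.   -9.5]
   255 177 461 [-40.7 -50.7  -8.4]
   258 174 464 [-44.7 -49.8  -8.9]
   261 171 467 [-47.7 -49.6  -9. ]
w3 3975 [-50.1 -38.8 -35.7 -35.1] z [-10.8  -8.6   8.3] y [-57.   56.8]
   246 193 445 [-37.  -52.6 -10.8]
   249 184 454 [-36.3 -51.6  -9.2]
   252 181 457 [-39.3 -50.3  -9.1]
   255 177 461 [-42.1 -50.7  -9. ]
   258 174 464 [-44.6 -50.2  -8.9]
   261 171 467 [-47.3 -49.8  -8.8]
w4 2081 [-49.3 -38.5 -35.3 -34.2] z [-10.8  -9.1   1.1] y [-13.8  13.5]
   246 295 343 [-36.3  -9.  -10.5]
   249 287 350 [-35.1  -7.3  -8.6]
   252 286 351 [-39.   -7.2  -9. ]
   255 284 353 [-42.1  -7.4  -9. ]
   258 283 354 [-43.6  -7.4  -8.3]
   261 282 355 [-47.5  -7.6  -8.8]
```

The fingers end 34 mm behind the reported TCP in all four wrist pictures, so the tip height is tool_pos z + 34. Open, then descend to a reported z of 79 (tips at about 113).

Request:
arm_command(
  series=[
    {"tx":0,"ty":0,"tz":0,"ax":0,"ay":0,"az":0,"claw":0},
    {"tx":0,"ty":0,"tz":0,"ax":0,"ay":0,"az":0,"claw":0},
    {"tx":0,"ty":0,"tz":0,"ax":0,"ay":0,"az":0,"claw":0},
    {"tx":0,"ty":0,"tz":0,"ax":0,"ay":0,"az":0,"claw":0},
    {"tx":0,"ty":0,"tz":0,"ax":0,"ay":0,"az":0,"claw":0},
    {"tx":0,"ty":0,"tz":0,"ax":0,"ay":0,"az":0,"claw":0},
    {"tx":0,"ty":0,"tz":0,"ax":0,"ay":0,"az":0,"claw":0},
    {"tx":0,"ty":0,"tz":0,"ax":0,"ay":0,"az":0,"claw":0},
  ],
)

```text
time: 6.05
tool_pos: [480.3, 229.6, 112.9]
tcp_rot: [-0.706, 0.037, 0.706, 0.037]
contact_force: [0.3, -0.3, 0.3]
grip_width: 62.6
```

Request:
arm_command(
  series=[
    {"tx":0,"ty":0,"tz":-0.005,"ax":0,"ay":0,"az":0,"claw":0},
    {"tx":0,"ty":0,"tz":-0.005,"ax":0,"ay":0,"az":0,"claw":0},
    {"tx":0,"ty":0,"tz":-0.005,"ax":0,"ay":0,"az":0,"claw":0},
    {"tx":0,"ty":0,"tz":-0.005,"ax":0,"ay":0,"az":0,"claw":0},
    {"tx":0,"ty":0,"tz":-0.005,"ax":0,"ay":0,"az":0,"claw":0},
    {"tx":0,"ty":0,"tz":-0.005,"ax":0,"ay":0,"az":0,"claw":0},
    {"tx":0,"ty":0,"tz":0,"ax":0,"ay":0,"az":0,"claw":0},
    {"tx":0,"ty":0,"tz":0,"ax":0,"ay":0,"az":0,"claw":0},
  ],
)

```text
time: 6.85
tool_pos: [480.4, 229.6, 82.9]
tcp_rot: [0.706, -0.037, -0.706, -0.037]
contact_force: [-0.3, 0.8, 0.0]
grip_width: 88.1
```

Run:
```python
from h import *
s,c=snap('wrist','w5'); print(s['grip_width'],s['tool_pos'],s['contact_force'],s['wrist_torque'],s['qpos'])
cv2.imwrite('pics/w5c.png',cv2.resize(c['image'][100:360,160:480,::-1],None,fx=2.3,fy=2.3))
```

```text
88.06631841846642 [480.35649093 229.59251544  82.90152426] [-0.30916767  0.79043939  0.01579383] [ 0.08048731  0.10482763 -0.02506131] [2.25637471e-01 4.57865008e-01 1.63312243e+00 1.50677577e-05
 1.05059752e+00 1.90117106e+00]
```

View pics/w5c.png

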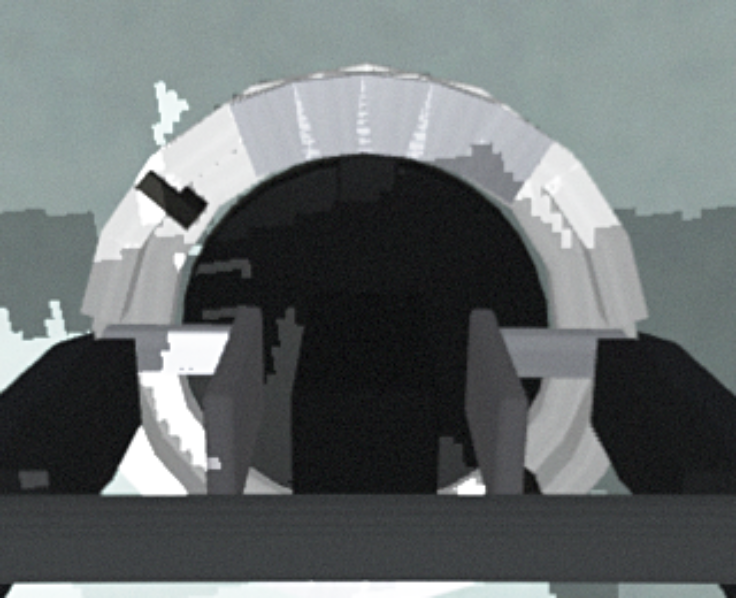

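The fingers now straddle the tabs symmetrically: tabs at 205 and 527, fingers at 140 and 593 in the crop. Go 3 mm lower, then close slowly.

Request:
arm_command(
  series=[
    {"tx":0,"ty":0,"tz":-0.003,"ax":0,"ay":0,"az":0,"claw":0},
    {"tx":0,"ty":0,"tz":0,"ax":0,"ay":0,"az":0,"claw":0.35},
    {"tx":0,"ty":0,"tz":0,"ax":0,"ay":0,"az":0,"claw":0.35},
    {"tx":0,"ty":0,"tz":0,"ax":0,"ay":0,"az":0,"claw":0.35},
    {"tx":0,"ty":0,"tz":0,"ax":0,"ay":0,"az":0,"claw":0.42},
    {"tx":0,"ty":0,"tz":0,"ax":0,"ay":0,"az":0,"claw":0.46},
    {"tx":0,"ty":0,"tz":0,"ax":0,"ay":0,"az":0,"claw":0.5},
    {"tx":0,"ty":0,"tz":0,"ax":0,"ay":0,"az":0,"claw":0.54},
  ],
)

```text
time: 7.7
tool_pos: [480.3, 229.6, 80.1]
tcp_rot: [0.706, -0.037, -0.706, -0.037]
contact_force: [-1.2, 0.6, 2.6]
grip_width: 41.3
```

Request:
arm_command(
  series=[
    {"tx":0,"ty":0,"tz":0,"ax":0,"ay":0,"az":0,"claw":0.58},
    {"tx":0,"ty":0,"tz":0,"ax":0,"ay":0,"az":0,"claw":0.62},
    {"tx":0,"ty":0,"tz":0,"ax":0,"ay":0,"az":0,"claw":0.66},
    {"tx":0,"ty":0,"tz":0,"ax":0,"ay":0,"az":0,"claw":0.7},
    {"tx":0,"ty":0,"tz":0,"ax":0,"ay":0,"az":0,"claw":0.8},
    {"tx":0,"ty":0,"tz":0,"ax":0,"ay":0,"az":0,"claw":1},
    {"tx":0,"ty":0,"tz":0,"ax":0,"ay":0,"az":0,"claw":1},
    {"tx":0,"ty":0,"tz":0,"ax":0,"ay":0,"az":0,"claw":1},
  ],
)

```text
time: 8.5
tool_pos: [480.4, 229.6, 80.3]
tcp_rot: [0.706, -0.037, -0.706, -0.037]
contact_force: [-0.8, 0.7, 5.1]
grip_width: 32.5
```

Run:
```python
from h import *
s,c=snap('wrist','w6'); print(s['grip_width'],s['tool_pos'],s['contact_force'],s['wrist_torque'],s['qpos'])
cv2.imwrite('pics/w6c.png',cv2.resize(c['image'][100:360,160:480,::-1],None,fx=2.3,fy=2.3))
```

```text
32.497352783059426 [480.39048258 229.59269426  80.25941356] [-0.7773247   0.69211345  5.08279916] [-0.02846238  0.3795865  -0.05042335] [ 2.25645571e-01  4.61309636e-01  1.63574712e+00 -3.28433431e-05
  1.04420872e+00  1.90119354e+00]
```

View pics/w6c.png

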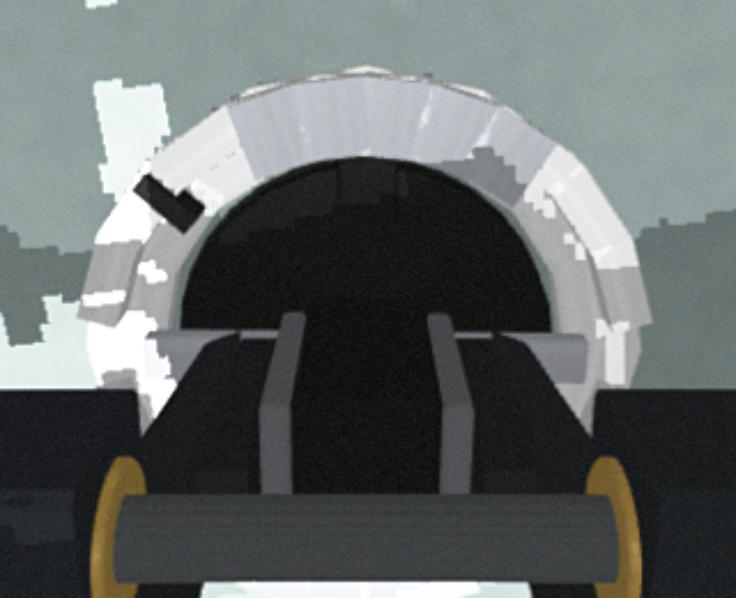

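Both tabs are squeezed in (32.5 mm). Ease up 0.3 mm because of the 5 N of vertical load, then turn the first 24°, well short of any stop.

Request:
arm_command(
  series=[
    {"tx":0,"ty":0,"tz":0.0003,"ax":0,"ay":0,"az":0,"claw":1},
    {"tx":0,"ty":0,"tz":0,"ax":0,"ay":0,"az":2,"claw":1},
    {"tx":0,"ty":0,"tz":0,"ax":0,"ay":0,"az":4,"claw":1},
    {"tx":0,"ty":0,"tz":0,"ax":0,"ay":0,"az":4,"claw":1},
    {"tx":0,"ty":0,"tz":0,"ax":0,"ay":0,"az":4,"claw":1},
    {"tx":0,"ty":0,"tz":0,"ax":0,"ay":0,"az":4,"claw":1},
    {"tx":0,"ty":0,"tz":0,"ax":0,"ay":0,"az":4,"claw":1},
    {"tx":0,"ty":0,"tz":0,"ax":0,"ay":0,"az":2,"claw":1},
  ],
)

```text
time: 9.35
tool_pos: [480.5, 229.6, 80.3]
tcp_rot: [0.698, 0.111, -0.698, 0.111]
contact_force: [-0.1, 0.1, 2.7]
grip_width: 32.7
```

```bash
cat >> h.py <<'E'
def rep(s):
    from scipy.spatial.transform import Rotation as Ro
    M=Ro.from_quat(s['tcp_rot']).as_matrix()
    print('t',s['time'],'yaw+96',round(np.degrees(np.arctan2(M[1,1],M[0,1]))+96,2),'grip',round(s['grip_width'],1),s['tool_pos'].round(1),'F',s['contact_force'].round(1),'T',s['wrist_torque'].round(3))
E
python3 - <<'E'
from h import *
s,c=snap('wrist','w7'); rep(s)
cv2.imwrite('pics/w7c.png',cv2.resize(c['image'][100:360,160:480,::-1],None,fx=2.3,fy=2.3))
E
```

```text
t 9.35 yaw+96 24.13 grip 32.7 [480.5 229.6  80.3] F [-0.1  0.1  2.7] T [ 0.029  0.101 -0.058]
```

View pics/w7c.png

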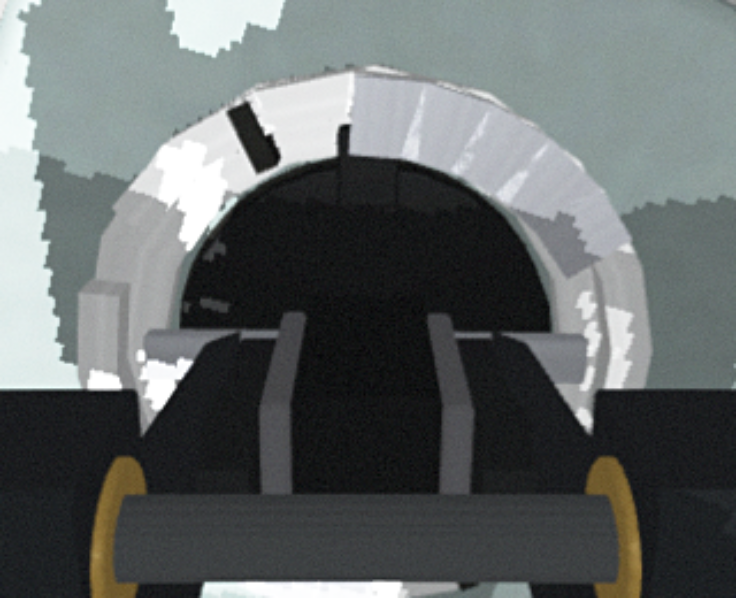

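The cap turned with the jaws to 24°, the bolts stay drawn, and torque is unchanged. The stop's geometry puts first touch near 41°. Go on to 34°, then in small steps.

Request:
arm_command(
  series=[
    {"tx":0,"ty":0,"tz":0,"ax":0,"ay":0,"az":1.5,"claw":1},
    {"tx":0,"ty":0,"tz":0,"ax":0,"ay":0,"az":1.5,"claw":1},
    {"tx":0,"ty":0,"tz":0,"ax":0,"ay":0,"az":1.5,"claw":1},
    {"tx":0,"ty":0,"tz":0,"ax":0,"ay":0,"az":1.5,"claw":1},
    {"tx":0,"ty":0,"tz":0,"ax":0,"ay":0,"az":0,"claw":1},
    {"tx":0,"ty":0,"tz":0,"ax":0,"ay":0,"az":0,"claw":1},
    {"tx":0,"ty":0,"tz":0,"ax":0,"ay":0,"az":0,"claw":1},
    {"tx":0,"ty":0,"tz":0,"ax":0,"ay":0,"az":0,"claw":1},
  ],
)

```text
time: 10.2
tool_pos: [480.4, 229.6, 80.3]
tcp_rot: [0.692, 0.147, -0.692, 0.147]
contact_force: [0.5, -0.0, 5.1]
grip_width: 32.6
```

```bash
python3 -c "
from h import *
rep(ctrl.get_state())"
```

```text
t 10.2 yaw+96 30.0 grip 32.6 [480.4 229.6  80.3] F [ 0.5 -0.   5.1] T [-0.004  0.032 -0.046]
```

Request:
arm_command(
  series=[
    {"tx":0,"ty":0,"tz":0,"ax":0,"ay":0,"az":1,"claw":1},
    {"tx":0,"ty":0,"tz":0,"ax":0,"ay":0,"az":1,"claw":1},
    {"tx":0,"ty":0,"tz":0,"ax":0,"ay":0,"az":1,"claw":1},
    {"tx":0,"ty":0,"tz":0,"ax":0,"ay":0,"az":1,"claw":1},
    {"tx":0,"ty":0,"tz":0,"ax":0,"ay":0,"az":0,"claw":1},
    {"tx":0,"ty":0,"tz":0,"ax":0,"ay":0,"az":0,"claw":1},
    {"tx":0,"ty":0,"tz":0,"ax":0,"ay":0,"az":0,"claw":1},
    {"tx":0,"ty":0,"tz":0,"ax":0,"ay":0,"az":0,"claw":1},
  ],
)

```text
time: 11.0
tool_pos: [480.3, 229.6, 80.3]
tcp_rot: [0.686, 0.171, -0.686, 0.171]
contact_force: [0.1, -0.3, 4.9]
grip_width: 32.6
```

```bash
python3 -c "
from h import *
s,c=snap('wrist','w8');rep(s)
cv2.imwrite('pics/w8c.png',cv2.resize(c['image'][100:360,160:480,::-1],None,fx=2.3,fy=2.3))"
```

```text
t 11.0 yaw+96 34.05 grip 32.6 [480.3 229.6  80.3] F [ 0.1 -0.3  4.9] T [ 0.043  0.013 -0.035]
```

View pics/w8c.png

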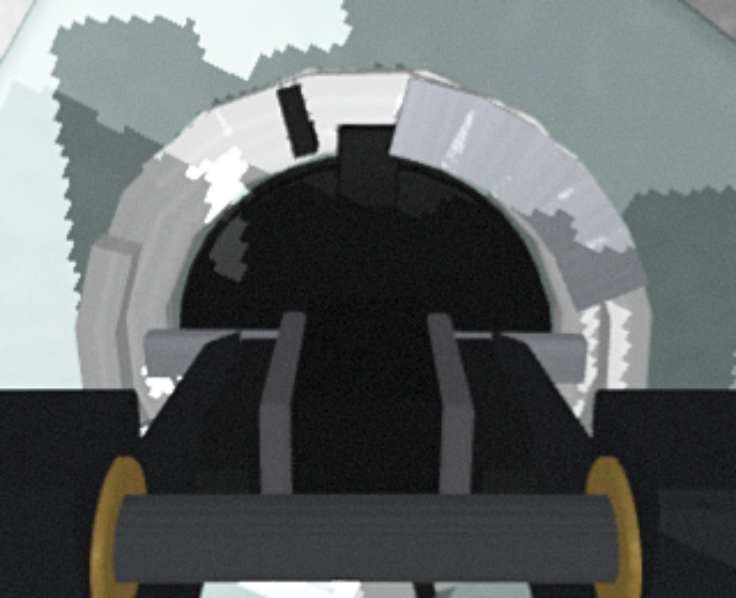

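The ear at (338–395,165) has come out from under the hook, about 5° short of the stop whose edge is at (315,150). Creep on.

Request:
arm_command(
  series=[
    {"tx":0,"ty":0,"tz":0,"ax":0,"ay":0,"az":0.7,"claw":1},
    {"tx":0,"ty":0,"tz":0,"ax":0,"ay":0,"az":0.7,"claw":1},
    {"tx":0,"ty":0,"tz":0,"ax":0,"ay":0,"az":0.7,"claw":1},
    {"tx":0,"ty":0,"tz":0,"ax":0,"ay":0,"az":0.7,"claw":1},
    {"tx":0,"ty":0,"tz":0,"ax":0,"ay":0,"az":0.7,"claw":1},
    {"tx":0,"ty":0,"tz":0,"ax":0,"ay":0,"az":0.5,"claw":1},
    {"tx":0,"ty":0,"tz":0,"ax":0,"ay":0,"az":0,"claw":1},
    {"tx":0,"ty":0,"tz":0,"ax":0,"ay":0,"az":0,"claw":1},
  ],
)

```text
time: 11.85
tool_pos: [480.3, 229.6, 80.3]
tcp_rot: [0.68, 0.195, -0.68, 0.195]
contact_force: [-0.0, -0.2, 4.6]
grip_width: 32.6
```

```bash
python3 -c "
from h import *
rep(ctrl.get_state())"
```

```text
t 11.85 yaw+96 38.04 grip 32.6 [480.3 229.6  80.3] F [-0.  -0.2  4.6] T [ 0.02   0.106 -0.1  ]
```

Request:
arm_command(
  series=[
    {"tx":0,"ty":0,"tz":0,"ax":0,"ay":0,"az":0.5,"claw":1},
    {"tx":0,"ty":0,"tz":0,"ax":0,"ay":0,"az":0.5,"claw":1},
    {"tx":0,"ty":0,"tz":0,"ax":0,"ay":0,"az":0,"claw":1},
    {"tx":0,"ty":0,"tz":0,"ax":0,"ay":0,"az":0,"claw":1},
    {"tx":0,"ty":0,"tz":0,"ax":0,"ay":0,"az":0,"claw":1},
    {"tx":0,"ty":0,"tz":0,"ax":0,"ay":0,"az":0,"claw":1},
    {"tx":0,"ty":0,"tz":0,"ax":0,"ay":0,"az":0,"claw":1},
    {"tx":0,"ty":0,"tz":0,"ax":0,"ay":0,"az":0,"claw":1},
  ],
)

```text
time: 12.65
tool_pos: [480.3, 229.7, 80.3]
tcp_rot: [0.678, 0.201, -0.678, 0.201]
contact_force: [-0.6, 1.4, 6.5]
grip_width: 32.9
```

```bash
python3 -c "
from h import *
rep(ctrl.get_state())"
```

```text
t 12.65 yaw+96 39.03 grip 32.9 [480.3 229.7  80.3] F [-0.6  1.4  6.5] T [ 0.071  0.128 -0.172]
```

Request:
arm_command(
  series=[
    {"tx":0,"ty":0,"tz":0,"ax":0,"ay":0,"az":0.5,"claw":1},
    {"tx":0,"ty":0,"tz":0,"ax":0,"ay":0,"az":0.5,"claw":1},
    {"tx":0,"ty":0,"tz":0,"ax":0,"ay":0,"az":0,"claw":1},
    {"tx":0,"ty":0,"tz":0,"ax":0,"ay":0,"az":0,"claw":1},
    {"tx":0,"ty":0,"tz":0,"ax":0,"ay":0,"az":0,"claw":1},
    {"tx":0,"ty":0,"tz":0,"ax":0,"ay":0,"az":0,"claw":1},
    {"tx":0,"ty":0,"tz":0,"ax":0,"ay":0,"az":0,"claw":1},
    {"tx":0,"ty":0,"tz":0,"ax":0,"ay":0,"az":0,"claw":1},
  ],
)

```text
time: 13.45
tool_pos: [480.2, 229.8, 80.3]
tcp_rot: [-0.676, -0.207, 0.676, -0.207]
contact_force: [-0.5, 1.5, 6.3]
grip_width: 32.8
```

```bash
python3 -c "
from h import *
s,c=snap('wrist','w9');rep(s)
cv2.imwrite('pics/w9c.png',cv2.resize(c['image'][100:360,160:480,::-1],None,fx=2.3,fy=2.3))"
```

```text
t 13.45 yaw+96 40.03 grip 32.8 [480.2 229.8  80.3] F [-0.5  1.5  6.3] T [ 0.169  0.15  -0.223]
```

View pics/w9c.png

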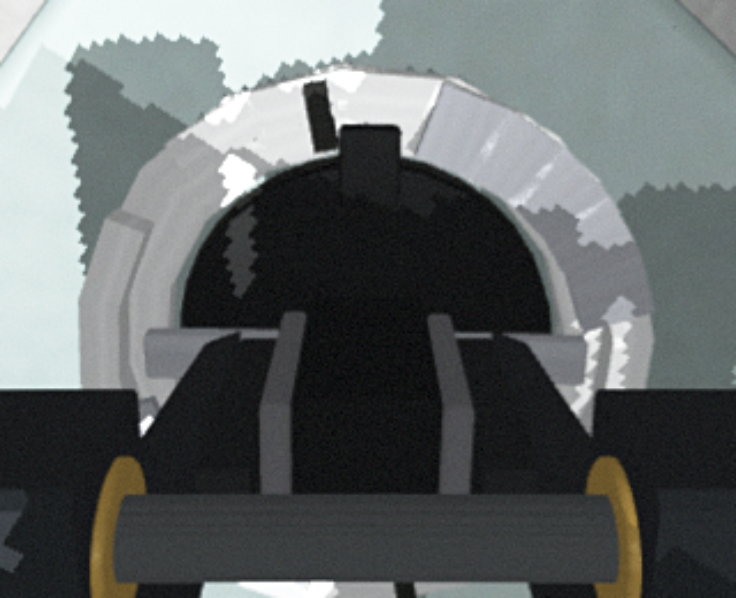

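The torque climbs steadily (−0.10, −0.17, −0.22 N m), so the stop was met at about 38°. Ease back 2.5°, then lift the first 3 mm gently and check.

Request:
arm_command(
  series=[
    {"tx":0,"ty":0,"tz":0,"ax":0,"ay":0,"az":-1,"claw":1},
    {"tx":0,"ty":0,"tz":0,"ax":0,"ay":0,"az":-1,"claw":1},
    {"tx":0,"ty":0,"tz":0,"ax":0,"ay":0,"az":-0.5,"claw":1},
    {"tx":0,"ty":0,"tz":0,"ax":0,"ay":0,"az":0,"claw":1},
    {"tx":0,"ty":0,"tz":0.001,"ax":0,"ay":0,"az":0,"claw":1},
    {"tx":0,"ty":0,"tz":0.001,"ax":0,"ay":0,"az":0,"claw":1},
    {"tx":0,"ty":0,"tz":0.001,"ax":0,"ay":0,"az":0,"claw":1},
    {"tx":0,"ty":0,"tz":0,"ax":0,"ay":0,"az":0,"claw":1},
  ],
)

```text
time: 14.3
tool_pos: [480.1, 229.5, 83.0]
tcp_rot: [-0.68, -0.192, 0.681, -0.192]
contact_force: [-0.6, 0.4, -0.6]
grip_width: 32.7
```

```bash
python3 -c "
from h import *
rep(ctrl.get_state())"
```

```text
t 14.3 yaw+96 37.51 grip 32.7 [480.1 229.5  83. ] F [-0.6  0.4 -0.6] T [0.055 0.122 0.026]
```

Request:
arm_command(
  series=[
    {"tx":0,"ty":0,"tz":0.001,"ax":0,"ay":0,"az":0,"claw":1},
    {"tx":0,"ty":0,"tz":0.001,"ax":0,"ay":0,"az":0,"claw":1},
    {"tx":0,"ty":0,"tz":0.002,"ax":0,"ay":0,"az":0,"claw":1},
    {"tx":0,"ty":0,"tz":0.002,"ax":0,"ay":0,"az":0,"claw":1},
    {"tx":0,"ty":0,"tz":0.002,"ax":0,"ay":0,"az":0,"claw":1},
    {"tx":0,"ty":0,"tz":0,"ax":0,"ay":0,"az":0,"claw":1},
    {"tx":0,"ty":0,"tz":0,"ax":0,"ay":0,"az":0,"claw":1},
    {"tx":0,"ty":0,"tz":0,"ax":0,"ay":0,"az":0,"claw":1},
  ],
)

```text
time: 15.1
tool_pos: [480.3, 229.6, 91.2]
tcp_rot: [-0.681, -0.192, 0.681, -0.192]
contact_force: [-0.3, 0.2, -2.3]
grip_width: 32.7
```

```bash
python3 -c "
from h import *
s,c=snap('wrist','w10');rep(s)
W=world(c); print(W[150:240:10,319].round(0).tolist())
cv2.imwrite('pics/w10c.png',cv2.resize(c['image'][100:360,160:480,::-1],None,fx=2.3,fy=2.3))" 2>&1 | tail -3
```

```text
~^^^^^^^
KeyError: 'rot'
t 15.1 yaw+96 37.5 grip 32.7 [480.3 229.6  91.2] F [-0.3  0.2 -2.3] T [0.025 0.111 0.018]
```

```bash
python3 -c "
from h import *
c=dict(np.load('pics/w10.npz'))
W=world(c); print(W[150:240:10,319].round(0).tolist())
cv2.imwrite('pics/w10c.png',cv2.resize(c['image'][100:360,160:480,::-1],None,fx=2.3,fy=2.3))
# tray from scene + side, rim at z=28
for n in ['scene0','side0']:
    c=dict(np.load(f'pics/{n}.npz')); W=world(c); im=c['image'].astype(int); X,Y,Z=[W[...,i] for i in range(3)]
    m=((im.min(-1)>165)&(X>380)&(X<680)&(Y<-90)&(Y>-330)&(Z<45)&(Z>-10)).astype(np.uint8)
    nl,lab,st,ce=cv2.connectedComponentsWithStats(m); i=1+np.argmax(st[1:,4]); print(n,st[i])
    hgt=(lab==i)&(Z>20); print('rim',hgt.sum(),cv2.minAreaRect(W[hgt][:,:2].astype(np.float32)))
    fl=(lab==i)&(Z<12)&(Z>-3); e=cv2.erode(fl.astype(np.uint8),np.ones((3,3)))>0; print('floor',cv2.minAreaRect(W[e][:,:2].astype(np.float32)),np.median(Z[e]))
" 2>&1
```

```text
[[521.0, 254.0, 97.0], [519.0, 253.0, 114.0], [515.0, 251.0, 114.0], [511.0, 249.0, 114.0], [506.0, 245.0, 108.0], [502.0, 243.0, 109.0], [498.0, 241.0, 109.0], [494.0, 238.0, 109.0], [491.0, 236.0, 112.0]]
scene0 [ 186  175   72   56 2333]
rim 215 ((532.7313842773438, -208.47308349609375), (181.09495544433594, 181.09840393066406), 78.10887908935547)
floor ((528.3111572265625, -212.44497680664062), (157.69876098632812, 149.0045623779297), 79.24626922607422) 3.5864510585206593
side0 [ 226  273  144   92 9475]
rim 719 ((531.2630615234375, -208.22434997558594), (181.69969177246094, 180.26893615722656), 78.1476821899414)
floor ((529.69140625, -215.56137084960938), (225.4268341064453, 294.95538330078125), 89.66342163085938) 2.4254413771946943
```

View pics/w10c.png

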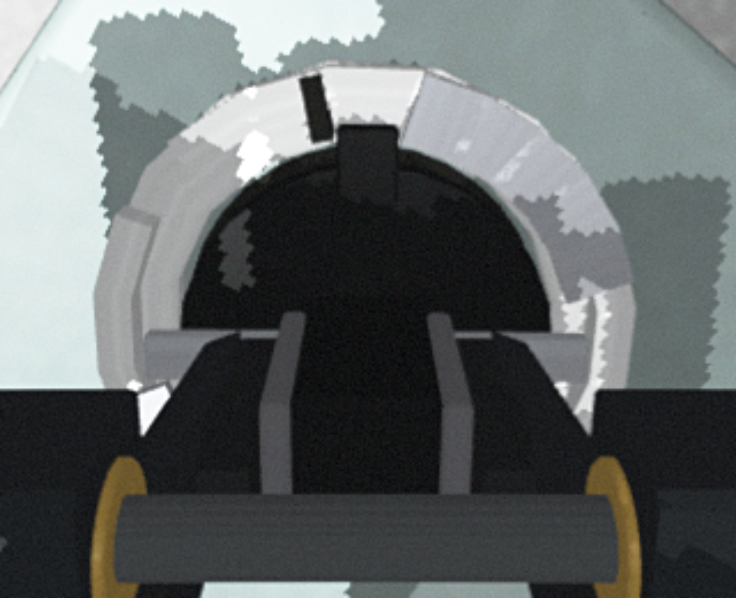

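The cap hangs free, 11 mm up with 2.3 N of weight. The tray centre is at (532, −208) and its yaw about −12° (two cameras agree). I check the bystanders' positions for the path.

```bash
python3 -c "
from h import *
for n in ['scene0','side0']:
    c=dict(np.load(f'pics/{n}.npz')); W=world(c); X,Y,Z=[W[...,i] for i in range(3)]
    m=((Z>12)&(X>400)&(X<900)&(Y<120)&(Y>-450)&~((abs(X-525)<60)&(abs(Y)<110)&(Z>60))).astype(np.uint8)
    nl,lab,st,ce=cv2.connectedComponentsWithStats(m)
    for i in range(1,nl):
        if st[i,4]>25: q=W[lab==i]; print(n,st[i],q.min(0).round(),q.max(0).round())
" 2>&1
```

```text
scene0 [ 251   15   61   57 2012] [400. -45. 463.] [465.  86. 576.]
scene0 [292 108   3  12  28] [439.  29. 308.] [463.  34. 346.]
scene0 [ 262  145   34   54 1054] [409. -44.  12.] [624.  34. 348.]
scene0 [186 175  73  58 682] [ 429. -314.   12.] [ 639. -104.   32.]
scene0 [279 228  39  59 740] [708.  -6.  12.] [810.  91. 168.]
scene0 [187 247  41  34 798] [ 726. -263.   12.] [ 796. -159.   90.]
scene0 [129 274  12  42 117] [ 777. -449.   12.] [ 897. -386.   20.]
side0 [ 220   25   40   76 2251] [400. -49. 452.] [465.  82. 573.]
side0 [248 131  18  32 434] [432. -37. 301.] [465.  34. 345.]
side0 [319 130  16  40 443] [585. -37. 263.] [619.  32. 346.]
side0 [360 187  43  61 863] [695. -10.  12.] [808.  59. 166.]
side0 [251 240  40  20 697] [403. -45.  12.] [508.  13.  34.]
side0 [ 249  273   94   78 1249] [ 426. -314.   12.] [ 636. -103.   31.]
side0 [ 384  278   36   50 1303] [ 724. -265.   12.] [ 793. -168.   88.]
side0 [451 380  35  20 154] [ 820. -427.   12.] [ 896. -389.   18.]
```

Request:
arm_command(
  series=[
    {"tx":0,"ty":0,"tz":0.005,"ax":0,"ay":0,"az":0,"claw":1},
    {"tx":0,"ty":0,"tz":0.01,"ax":0,"ay":0,"az":0,"claw":1},
    {"tx":0,"ty":0,"tz":0.016,"ax":0,"ay":0,"az":0,"claw":1},
    {"tx":0,"ty":0,"tz":0.018,"ax":0,"ay":0,"az":0,"claw":1},
    {"tx":0,"ty":0,"tz":0.018,"ax":0,"ay":0,"az":0,"claw":1},
    {"tx":0,"ty":0,"tz":0.018,"ax":0,"ay":0,"az":0,"claw":1},
    {"tx":0,"ty":0,"tz":0.016,"ax":0,"ay":0,"az":0,"claw":1},
    {"tx":0,"ty":0,"tz":0.008,"ax":0,"ay":0,"az":0,"claw":1},
  ],
)

```text
time: 15.95
tool_pos: [480.8, 229.8, 202.4]
tcp_rot: [0.682, 0.192, -0.68, 0.192]
contact_force: [0.5, 0.1, -2.0]
grip_width: 32.3
```

The bystanders (all at x > 695 apart from the low mouse) are clear of the path. Carry the cap across.

Request:
arm_command(
  series=[
    {"tx":0.003,"ty":-0.015,"tz":0,"ax":0,"ay":0,"az":0,"claw":1},
    {"tx":0.003,"ty":-0.025,"tz":0,"ax":0,"ay":0,"az":0,"claw":1},
    {"tx":0.003,"ty":-0.03,"tz":0,"ax":0,"ay":0,"az":0,"claw":1},
    {"tx":0.003,"ty":-0.03,"tz":0,"ax":0,"ay":0,"az":0,"claw":1},
    {"tx":0.003,"ty":-0.03,"tz":0,"ax":0,"ay":0,"az":0,"claw":1},
    {"tx":0.003,"ty":-0.03,"tz":0,"ax":0,"ay":0,"az":0,"claw":1},
    {"tx":0.003,"ty":-0.03,"tz":0,"ax":0,"ay":0,"az":0,"claw":1},
    {"tx":0.003,"ty":-0.03,"tz":0,"ax":0,"ay":0,"az":0,"claw":1},
  ],
)

```text
time: 16.75
tool_pos: [503.7, 7.5, 199.5]
tcp_rot: [-0.68, -0.192, 0.681, -0.192]
contact_force: [0.2, 0.1, -1.2]
grip_width: 32.9
```

Request:
arm_command(
  series=[
    {"tx":0.003,"ty":-0.03,"tz":0,"ax":0,"ay":0,"az":0,"claw":1},
    {"tx":0.003,"ty":-0.03,"tz":0,"ax":0,"ay":0,"az":0,"claw":1},
    {"tx":0.003,"ty":-0.03,"tz":0,"ax":0,"ay":0,"az":0,"claw":1},
    {"tx":0.003,"ty":-0.03,"tz":0,"ax":0,"ay":0,"az":0,"claw":1},
    {"tx":0.003,"ty":-0.03,"tz":0,"ax":0,"ay":0,"az":0,"claw":1},
    {"tx":0.003,"ty":-0.03,"tz":0,"ax":0,"ay":0,"az":0,"claw":1},
    {"tx":0.005,"ty":-0.025,"tz":0,"ax":0,"ay":0,"az":0,"claw":1},
    {"tx":0.005,"ty":-0.013,"tz":0,"ax":0,"ay":0,"az":0,"claw":1},
  ],
)

```text
time: 17.55
tool_pos: [531.4, -211.2, 199.2]
tcp_rot: [-0.68, -0.191, 0.681, -0.191]
contact_force: [0.4, -0.2, -1.4]
grip_width: 32.3
```

Request:
arm_command(
  series=[
    {"tx":0,"ty":0,"tz":-0.01,"ax":0,"ay":0,"az":0,"claw":1},
    {"tx":0,"ty":0,"tz":-0.02,"ax":0,"ay":0,"az":0,"claw":1},
    {"tx":0,"ty":0,"tz":-0.025,"ax":0,"ay":0,"az":0,"claw":1},
    {"tx":0,"ty":0,"tz":-0.025,"ax":0,"ay":0,"az":0,"claw":1},
    {"tx":0,"ty":0,"tz":-0.025,"ax":0,"ay":0,"az":0,"claw":1},
    {"tx":0,"ty":0,"tz":-0.025,"ax":0,"ay":0,"az":0,"claw":1},
    {"tx":0,"ty":0,"tz":-0.02,"ax":0,"ay":0,"az":0,"claw":1},
    {"tx":0,"ty":0,"tz":-0.01,"ax":0,"ay":0,"az":0,"claw":1},
  ],
)

```text
time: 18.35
tool_pos: [530.6, -207.2, 37.7]
tcp_rot: [-0.68, -0.193, 0.681, -0.191]
contact_force: [-0.5, 0.2, -1.9]
grip_width: 32.4
```

```bash
python3 -c "
from h import *
s,c=snap('wrist','w11');rep(s)
s,c=snap('side','s11');cv2.imwrite('pics/s11c.png',cv2.resize(c['image'][140:360,200:440,::-1],None,fx=2.7,fy=2.7))"
```

```text
t 18.35 yaw+96 37.53 grip 32.4 [ 530.6 -207.2   37.7] F [-0.5  0.2 -1.9] T [ 0.024  0.074 -0.065]
```

View pics/w11.png

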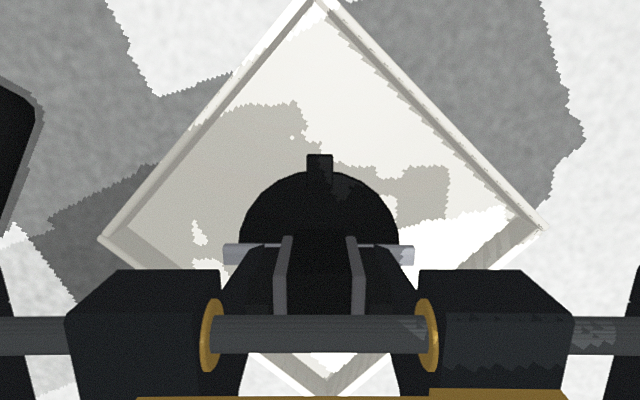

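View pics/s11c.png

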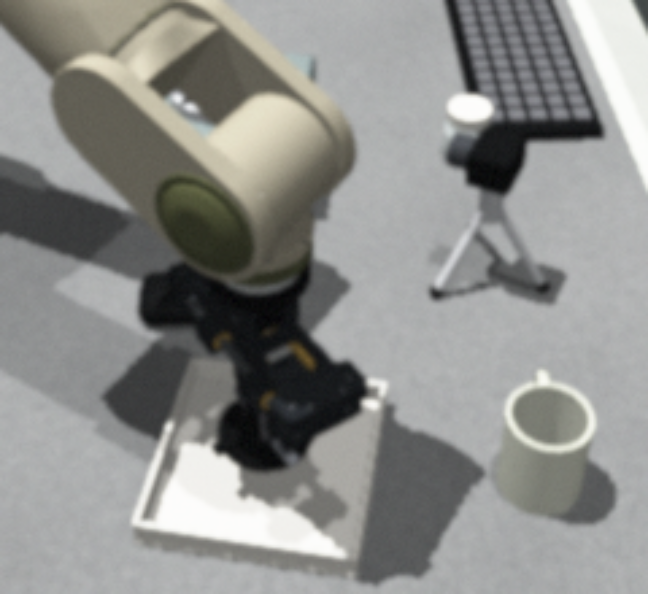

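The picture shows the cap upright between the pads, over the tray's middle (tray corners at (320,0), (100,240), (540,228), (325,385)). Lower it gently.

Request:
arm_command(
  series=[
    {"tx":0,"ty":0,"tz":-0.01,"ax":0,"ay":0,"az":0,"claw":1},
    {"tx":0,"ty":0,"tz":-0.01,"ax":0,"ay":0,"az":0,"claw":1},
    {"tx":0,"ty":0,"tz":-0.006,"ax":0,"ay":0,"az":0,"claw":1},
    {"tx":0,"ty":0,"tz":-0.004,"ax":0,"ay":0,"az":0,"claw":1},
    {"tx":0,"ty":0,"tz":-0.002,"ax":0,"ay":0,"az":0,"claw":1},
    {"tx":0,"ty":0,"tz":0,"ax":0,"ay":0,"az":0,"claw":1},
    {"tx":0,"ty":0,"tz":0,"ax":0,"ay":0,"az":0,"claw":1},
    {"tx":0,"ty":0,"tz":0,"ax":0,"ay":0,"az":0,"claw":1},
  ],
)

```text
time: 19.25
tool_pos: [532.5, -208.5, 8.5]
tcp_rot: [0.681, 0.192, -0.68, 0.192]
contact_force: [0.7, -0.4, -1.4]
grip_width: 32.7
```

```bash
python3 -c "
from h import *
s,c=snap('wrist','w12');rep(s)
c=dict(np.load('pics/w12.npz')); W=world(c); print('disc top',np.nanmedian(W[190:235,280:300].reshape(-1,3),0).round(1),'ear',W[165,319].round(1),'tray floor',np.nanmedian(W[60:90,300:340].reshape(-1,3),0).round(1))"
```

```text
t 19.25 yaw+96 37.5 grip 32.7 [ 532.5 -208.5    8.5] F [ 0.7 -0.4 -1.4] T [ 0.021  0.061 -0.01 ]
disc top [ 542.2 -186.2   26.1] ear [ 569.6 -185.8   32.1] tray floor [ 602.8 -165.7    6. ]
```

Gap is about 13 mm. Lower 10, then creep.

Request:
arm_command(
  series=[
    {"tx":0,"ty":0,"tz":-0.003,"ax":0,"ay":0,"az":0,"claw":1},
    {"tx":0,"ty":0,"tz":-0.003,"ax":0,"ay":0,"az":0,"claw":1},
    {"tx":0,"ty":0,"tz":-0.002,"ax":0,"ay":0,"az":0,"claw":1},
    {"tx":0,"ty":0,"tz":-0.001,"ax":0,"ay":0,"az":0,"claw":1},
    {"tx":0,"ty":0,"tz":-0.001,"ax":0,"ay":0,"az":0,"claw":1},
    {"tx":0,"ty":0,"tz":-0.0005,"ax":0,"ay":0,"az":0,"claw":1},
    {"tx":0,"ty":0,"tz":-0.0005,"ax":0,"ay":0,"az":0,"claw":1},
    {"tx":0,"ty":0,"tz":0,"ax":0,"ay":0,"az":0,"claw":1},
  ],
)

```text
time: 20.1
tool_pos: [532.3, -208.4, -2.8]
tcp_rot: [-0.681, -0.192, 0.681, -0.192]
contact_force: [1.7, -0.3, -2.3]
grip_width: 32.7
```

Request:
arm_command(
  series=[
    {"tx":0,"ty":0,"tz":-0.0005,"ax":0,"ay":0,"az":0,"claw":1},
    {"tx":0,"ty":0,"tz":-0.0005,"ax":0,"ay":0,"az":0,"claw":1},
    {"tx":0,"ty":0,"tz":0,"ax":0,"ay":0,"az":0,"claw":1},
    {"tx":0,"ty":0,"tz":0,"ax":0,"ay":0,"az":0,"claw":1},
    {"tx":0,"ty":0,"tz":0,"ax":0,"ay":0,"az":0,"claw":1},
    {"tx":0,"ty":0,"tz":0,"ax":0,"ay":0,"az":0,"claw":1},
    {"tx":0,"ty":0,"tz":0,"ax":0,"ay":0,"az":0,"claw":1},
    {"tx":0,"ty":0,"tz":0,"ax":0,"ay":0,"az":0,"claw":1},
  ],
)

```text
time: 20.9
tool_pos: [532.3, -208.4, -3.8]
tcp_rot: [-0.681, -0.192, 0.681, -0.192]
contact_force: [0.5, -0.1, -1.5]
grip_width: 32.7
```

Request:
arm_command(
  series=[
    {"tx":0,"ty":0,"tz":-0.0005,"ax":0,"ay":0,"az":0,"claw":1},
    {"tx":0,"ty":0,"tz":0,"ax":0,"ay":0,"az":0,"claw":1},
    {"tx":0,"ty":0,"tz":0,"ax":0,"ay":0,"az":0,"claw":1},
    {"tx":0,"ty":0,"tz":0,"ax":0,"ay":0,"az":0,"claw":1},
    {"tx":0,"ty":0,"tz":-0.0005,"ax":0,"ay":0,"az":0,"claw":1},
    {"tx":0,"ty":0,"tz":0,"ax":0,"ay":0,"az":0,"claw":1},
    {"tx":0,"ty":0,"tz":0,"ax":0,"ay":0,"az":0,"claw":1},
    {"tx":0,"ty":0,"tz":0,"ax":0,"ay":0,"az":0,"claw":1},
  ],
)

```text
time: 21.7
tool_pos: [532.3, -208.5, -4.6]
tcp_rot: [0.681, 0.192, -0.681, 0.192]
contact_force: [-1.3, 0.5, 1.4]
grip_width: 32.5
```

Fz went from −1.5 to +1.4 N, so the cap is resting on the floor. Open gradually.

Request:
arm_command(
  series=[
    {"tx":0,"ty":0,"tz":0,"ax":0,"ay":0,"az":0,"claw":0.6},
    {"tx":0,"ty":0,"tz":0,"ax":0,"ay":0,"az":0,"claw":0.55},
    {"tx":0,"ty":0,"tz":0,"ax":0,"ay":0,"az":0,"claw":0.5},
    {"tx":0,"ty":0,"tz":0,"ax":0,"ay":0,"az":0,"claw":0.45},
    {"tx":0,"ty":0,"tz":0,"ax":0,"ay":0,"az":0,"claw":0.4},
    {"tx":0,"ty":0,"tz":0,"ax":0,"ay":0,"az":0,"claw":0.3},
    {"tx":0,"ty":0,"tz":0,"ax":0,"ay":0,"az":0,"claw":0.1},
    {"tx":0,"ty":0,"tz":0,"ax":0,"ay":0,"az":0,"claw":0},
  ],
)

```text
time: 22.5
tool_pos: [532.4, -208.5, -4.6]
tcp_rot: [0.681, 0.192, -0.68, 0.192]
contact_force: [-0.2, 0.4, -0.4]
grip_width: 75.0
```

Request:
arm_command(
  series=[
    {"tx":0,"ty":0,"tz":0,"ax":0,"ay":0,"az":0,"claw":0},
    {"tx":0,"ty":0,"tz":0,"ax":0,"ay":0,"az":0,"claw":0},
    {"tx":0,"ty":0,"tz":0,"ax":0,"ay":0,"az":0,"claw":0},
    {"tx":0,"ty":0,"tz":0,"ax":0,"ay":0,"az":0,"claw":0},
    {"tx":0,"ty":0,"tz":0,"ax":0,"ay":0,"az":0,"claw":0},
    {"tx":0,"ty":0,"tz":0,"ax":0,"ay":0,"az":0,"claw":0},
    {"tx":0,"ty":0,"tz":0,"ax":0,"ay":0,"az":0,"claw":0},
    {"tx":0,"ty":0,"tz":0,"ax":0,"ay":0,"az":0,"claw":0},
  ],
)

```text
time: 23.3
tool_pos: [532.3, -208.4, -4.8]
tcp_rot: [0.681, 0.192, -0.681, 0.192]
contact_force: [0.1, 0.2, 0.5]
grip_width: 88.3
```

```bash
python3 -c "
from h import *
s,c=snap('wrist','w13');rep(s)
c=dict(np.load('pics/w13.npz')); W=world(c); print('disc top',np.nanmedian(W[190:235,280:300].reshape(-1,3),0).round(1),'ear',W[165,319].round(1),'tray floor',np.nanmedian(W[60:90,300:340].reshape(-1,3),0).round(1))"
```

```text
t 23.3 yaw+96 37.5 grip 88.3 [ 532.3 -208.4   -4.8] F [0.1 0.2 0.5] T [0.042 0.122 0.044]
disc top [ 542.  -186.1   13. ] ear [ 569.4 -185.7   18.6] tray floor [ 602.  -166.     6.1]
```

View pics/w13.png

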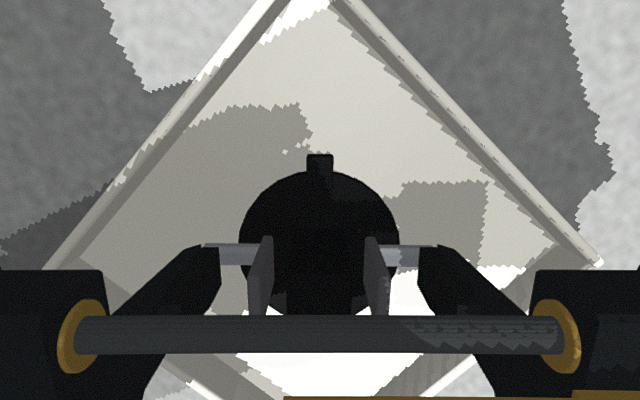

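The cap stands on the floor (disc top 13 mm, floor 6 mm plus 7), tabs sprung out, fingers clear. Retreat straight up.

Request:
arm_command(
  series=[
    {"tx":0,"ty":0,"tz":0.005,"ax":0,"ay":0,"az":0,"claw":0},
    {"tx":0,"ty":0,"tz":0.015,"ax":0,"ay":0,"az":0,"claw":0},
    {"tx":0,"ty":0,"tz":0.025,"ax":0,"ay":0,"az":0,"claw":0},
    {"tx":0,"ty":0,"tz":0.03,"ax":0,"ay":0,"az":0,"claw":0},
    {"tx":0,"ty":0,"tz":0.03,"ax":0,"ay":0,"az":0,"claw":0},
    {"tx":0,"ty":0,"tz":0.03,"ax":0,"ay":0,"az":0,"claw":0},
    {"tx":0,"ty":0,"tz":0.03,"ax":0,"ay":0,"az":0,"claw":0},
    {"tx":0,"ty":0,"tz":0.015,"ax":0,"ay":0,"az":0,"claw":0},
  ],
)

```text
time: 24.15
tool_pos: [532.9, -208.8, 178.4]
tcp_rot: [0.681, 0.191, -0.68, 0.193]
contact_force: [-0.8, 0.1, -0.4]
grip_width: 88.1
```

Request:
arm_command(
  series=[
    {"tx":0,"ty":0,"tz":0,"ax":0,"ay":0,"az":0,"claw":0},
    {"tx":0,"ty":0,"tz":0,"ax":0,"ay":0,"az":0,"claw":0},
    {"tx":0,"ty":0,"tz":0,"ax":0,"ay":0,"az":0,"claw":0},
    {"tx":0,"ty":0,"tz":0,"ax":0,"ay":0,"az":0,"claw":0},
    {"tx":0,"ty":0,"tz":0,"ax":0,"ay":0,"az":0,"claw":0},
    {"tx":0,"ty":0,"tz":0,"ax":0,"ay":0,"az":0,"claw":0},
    {"tx":0,"ty":0,"tz":0,"ax":0,"ay":0,"az":0,"claw":0},
    {"tx":0,"ty":0,"tz":0,"ax":0,"ay":0,"az":0,"claw":0},
  ],
)

```text
time: 24.95
tool_pos: [532.3, -208.4, 175.1]
tcp_rot: [-0.681, -0.192, 0.681, -0.192]
contact_force: [-0.1, 0.1, 0.9]
grip_width: 87.8
```

```bash
python3 -c "
from h import *
s,c=snap('wrist','w14');rep(s);snap('scene','sc14')
c=dict(np.load('pics/w14.npz')); W=world(c); X,Y,Z=[W[...,i] for i in range(3)]
m=(c['image'].max(-1)<70)&(np.hypot(X-532,Y+208)<60)&(Z<20)&(Z>8); print('disc',m.sum(),np.percentile(Z[m],[5,50,95]).round(1),cv2.minEnclosingCircle(W[m][:,:2].astype(np.float32)))
m=(np.hypot(X-532,Y+208)<35)&(Z>50); print('top',Z[m].min(),Z[m].max(),cv2.minAreaRect(W[m][:,:2].astype(np.float32)))
"
```

```text
t 24.95 yaw+96 37.5 grip 87.8 [ 532.3 -208.4  175.1] F [-0.1  0.1  0.9] T [-0.018  0.061  0.013]
disc 3493 [11.9 13.2 18.1] ((532.407470703125, -208.0836639404297), 47.53684616088867)
top 50.011731641918786 301.25637965339615 ((538.526611328125, -204.5996856689453), (41.09799575805664, 58.95465087890625), 31.231775283813477)
```

View pics/w14.png

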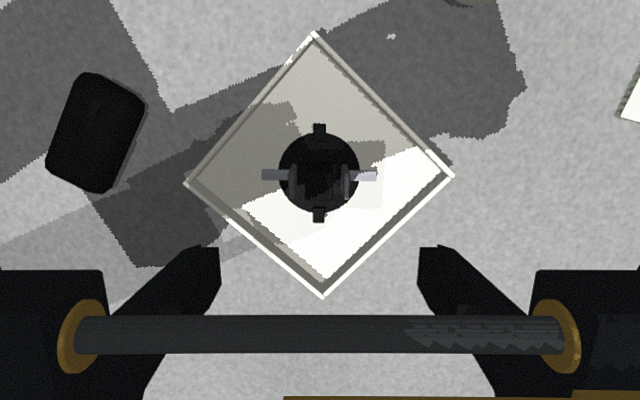

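View pics/sc14.png

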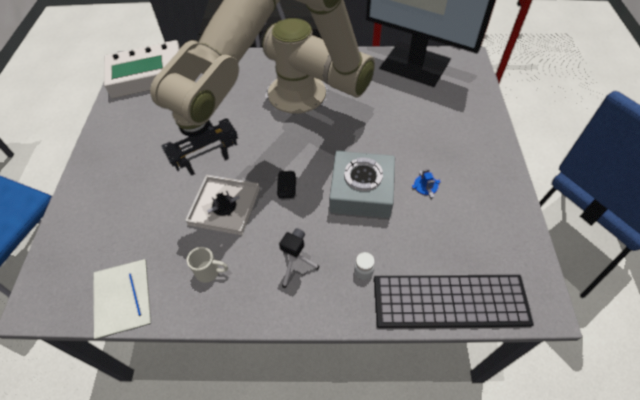

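The cap stands flat in the tray's centre at (319,174) in the wrist view. The open port is at (364,174) in the scene view, and mouse, camera stand, mug, jar and blue look-alike are where they were. Hand in.

```bash
python3 -c "
from cell import ctrl
print(ctrl.close_job())"
```

```text
the job is handed in; nothing more can be done
None
```

The chamber is open and the cap stands upright in the tray. I handed the job in at about 25 s; no verdict was reported.

- **Opening:** I squeezed both tabs (32.5 mm opening) and turned the cap anticlockwise. It met its stop at about 38°; I stopped at 40° with 0.22 N m. I then eased back 2.5° and lifted straight up, and the cap hung free at about 2 N. It was set down with about 1–2 N and released.
- **Last checks:** The cap is at (532.4, −208.1), within 2 mm of the tray centre, and its disc top is 13 mm up, as expected when it lies on the floor. By eye, the mouse, camera stand, mug, jar and blue look-alike are where they were; I did not re-measure them.
- **What disagreed:** The first squeeze closed on nothing, just above the cap. The wrist depth pictures put the real fingertips about 34 mm short of the stated TCP. I corrected for that and gripped 33 mm lower. The closed gripper read 32.5 mm where 34 mm was expected; both tabs looked fully in.
- **Check that failed:** My last measurement of the cap's top also caught parts of the gripper, so I did not use it. I judged the cap upright from the flat disc height and the pictures.

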